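Lay out the refrigeration kit on its holders

ROBOT

A 6-joint arm with a two-finger parallel gripper is mounted at the origin on the work surface. World frame = base frame: x ahead of the robot, y to its left, z up, the work surface at z = 0. Lengths are in m, angles in rad, forces in N, time in s.
With the tool pointing down it reaches from about 0.3 to 0.85 m from the base axis. Payload 5.4 kg.
Tool frame: the origin (TCP) lies at the very end of the fingers, on their centre line; the grasp point (between the pads) lies 19 mm behind it (env.pinch_z is the distance from the TCP to the grasp point, in m); z points along the fingers, y is the line along which they close (so a half turn about z gives the same grasp; the last joint's range is limited). The gripper opens to 85 mm and grips with 20 to 120 N. Pads are 22 mm wide; open, the fingers measure 114 mm over their backs; the gripper's body (76 mm by 85 mm) begins 54 mm behind the grasp point. The pads swing forward as they close: fully open they stand 13 mm farther back than shut.
Start: joints at [-1.423, 0.158, 1.597, -0, 1.386, -0.21], TCP at [0.201, -0.539, 0.231] pointing down, gripper open.
Joint ranges: [-2.91, 2.91], [-0.94, 2.29], [0.18, 2.7], [-1.29, 4.43], [0.17, 2.64], [-3, 3]. Speed limits (rad/s): [2.57, 2.57, 3.14, 3.14, 3.14, 3.14].

INTERFACE

Orientations are given as a unit quaternion [x, y, z, w].
In Python, from rig import env gives the robot as it stands. The module is installed in compiled form; this text tells all that it offers.
- The arm moves only by the tool jog_arm, never from a script. Its argument "deltas" is a list that holds one entry, the list of rows, each a list of 5 numbers: the shift along the tool's x, y, z in units of 40 mm (1.0 is 40 mm), then the turn about the tool's z in units of 5 degrees (1.0 is 5 degrees), then the closure, from 0 (fully open) to 1 (shut). A call has 1 to 5 rows; each row shifts and turns the commanded pose from where the row before left it, along the tool's axes as they then stand; what a row does not reach is not made up. A row lasts 1/12 s, in which the tool goes at most 41.7 mm and 7.16 degrees, less where a joint would pass 70% of its speed; a pose out of reach is approached as far as the arm can. A call is refused whole if a number of a shift passes 1 or a number of a turn 1, either way. A call with a gripper value outside its range is refused whole. The fingers move at their own pace and stop on an object; "force" is the grip in N (left out, the last holds). Time passes only in rows, so rows that do not move let the fingers close. It gives the time, the measured TCP pose, the force, the opening and the grip force at its end, in the units of the state.
- env.read_state(): the state, without advancing time (a new reading comes with each control period).
- env.camera(name): name is "side" or "top"; returns the picture (384x512x3 uint8, red, green, blue); there is no depth.
- env.get_calibration(name): a dict with "fx", "fy", "cx", "cy" (pixels), "xyz" and "rotation" of the camera in the world. Camera axes: x right, y up, looking along -z (the intrinsics and any distortion apply to the point x, -y, -z); pixel columns grow to the right and rows downward; lengths in m; the calibration is good to about 2 mm. A picture is of the moment at which its call begins. get_calibration takes no time and is no camera call.
- env.finish_job(): hands the job in; it is judged then, once.
The state is a dict: "time_s": time; "joints": joint angles; "joint_vel": joint speeds; "tau": joint torques, N m; "tool_pos": TCP position; "orientation": TCP orientation; "wrist_force": force on the tool from outside, world axes, zero at the start; "wrist_torque": the same for the moment, N m; "opening": finger opening in m; "gripper_force": force on a finger pad.
Only numpy, scipy, OpenCV 4.12 (cv2) and the standard library are available. Lean on these libraries where they do the work, as an engineer would, in place of code of your own. Each camera call takes 0.05 s, during which the arm holds its last target. There are 200 camera calls.

TASK

Lay out this cooling unit's kit for the next fitter: the copper filter drier lying in the V cradle, the two-knob valve block standing flat inside the shallow tray, and each steel collar seated fully down over its post, the big collar on the thick post and the small collar on the thin one. Leave the white jar where it stands.

Things in the scene. Friction and masses are not known exactly. Their poses are not given: they have to be found in the camera images.
- drier: Filter drier, loose, lying on the bench: round copper barrel 32 mm diameter and 106 mm long, a brass hexagon 34 mm across flats and 12 mm long on each end, then a 10 mm copper stub; 150 mm overall, about 0.3 kg. Origin on its long axis at mid-length, 17 mm above the bench when lying on a hexagon flat; its x axis runs along its length (both ends alike). Grip it across the barrel at mid-length.
- manifold: Valve block, loose: brass block 60 mm (its x) by 30 mm (its y) by 32 mm high, with two black round knobs 22 mm diameter on top, the top of the knobs 50 mm above the underside; about 0.4 kg. Origin at the centre of the underside, z up; both ends alike. Grip it across the 30 mm width.
- big_collar: Big steel collar, loose, lying flat: outer diameter 66 mm, bore 44 mm, 24 mm high, about 0.36 kg. Origin at the centre of the underside, z up; round, so its yaw does not matter.
- small_collar: Small steel collar, loose, lying flat: outer diameter 44 mm, bore 26 mm, 24 mm high, about 0.19 kg. Origin at the centre of the underside, z up; round.
- cradle: Cradle for the drier, fixed: aluminium plate 110 mm (x) by 60 mm (y) by 4 mm with two black V saddles, each 12 mm thick, centred 38 mm either side of the middle along x; V faces at 45 degrees, mouth 44 mm wide, saddle tops 27 mm above the bench. Origin at the centre of the underside; the drier lies along its x axis (either way round), its barrel in the Vs, with its axis then 28 mm above the bench.
- tray: Tray for the valve block, fixed: shallow oblong aluminium tray, 84 mm (x) by 54 mm (y) outside, walls 4 mm thick and 10 mm high, inside 76 by 46 mm, floor about 4 mm thick. Origin at the centre of the underside; the block's length goes along its x axis (either way round).
- thick_post: Stand for the big collar, fixed: aluminium disc 72 mm diameter, 5 mm thick, with an upright black post 28 mm diameter whose slightly tapered top is 35 mm above the bench. Origin at the centre of the underside; a seated collar's underside lies 5 mm above the bench.
- thin_post: Stand for the small collar, fixed: the same 72 mm disc, 5 mm thick, with a thin black post 10 mm diameter, top 35 mm above the bench. Origin at the centre of the underside; a seated collar's underside lies 5 mm above the bench.
- jar: Bystander, loose: closed white plastic jar, 52 mm diameter, 55 mm high, upright among the parts. Origin at the centre of the underside. Not to be disturbed.

How it is judged:
By the outcome, as a careful person would: the job done as asked, in the order asked, and still so for the second after the job is handed in, with the robot touching nothing.
It also fails if it takes over 109 s, if anything falls off the work surface, if the arm or the gripper's body presses on something with over 40 N, if the wrist force passes 120 N, or if a joint passes its speed limit or range.

## Working session

There is one attempt and no reset: what is moved stays moved. The work goes in short steps, Python scripts to look and compute and a tool call to move; the robot and the scene stay as the last step left them, time stands still between calls to the robot, and variables do not carry over. Pictures are saved under pics/ and viewed, at most 20 in all, crops included, and the job is handed in when it is done.

Besides the shell and the picture viewer there is one more tool, called after "Call:" in YAML: its name, and indented under it one key for each argument. jog_arm: Moves the arm, as the interface text tells. Its arguments: {"type":"object","properties":{"deltas":{"type":"array"},"force":{"type":"number"}},"required":["deltas"]}

```bash
mkdir -p pics; ls; python3 - <<'E'
from rig import env
import cv2
for n in ("side","top"):
    im=env.camera(n); cv2.imwrite(f"pics/{n}0.png",cv2.cvtColor(im,cv2.COLOR_RGB2BGR))
    print(n,env.get_calibration(n))
print(env.read_state(), env.pinch_z)
E
```

```text
pics
side {'fx': 385.6226124332776, 'fy': 385.6226124332776, 'cx': 257.0372755144301, 'cy': 190.69740324175604, 'xyz': array([ 0.45839397, -0.81690411,  0.58501281]), 'rotation': array([ 0.47400999, -0.0223805 , -0.06533367,  0.87780701])}
top {'fx': 479.4721137922652, 'fy': 479.4721137922652, 'cx': 254.54614402478757, 'cy': 189.92944981591023, 'xyz': array([ 3.07558618e-01, -8.60639789e-04,  1.65324540e+00]), 'rotation': array([ 0.05380789, -0.05360534, -0.70500386,  0.70512462])}
{'time_s': 0.1, 'joints': array([-1.42310232e+00,  1.58974108e-01,  1.59811677e+00, -2.98874395e-05,
        1.38618756e+00, -2.10091079e-01]), 'joint_vel': array([-0.0010895 , -0.00151031, -0.00349364,  0.00062309, -0.00011318,
        0.00052271]), 'tau': array([ 2.01456928e-04, -3.96994042e+01, -3.32338142e+01, -1.85476320e-04,
        4.23051591e-03, -9.32894508e-07]), 'tool_pos': array([ 0.20126015, -0.53804898,  0.23041681]), 'orientation': array([ 9.84040517e-01,  1.77942549e-01,  1.16123337e-05, -8.42937964e-04]), 'wrist_force': array([0.4255363 , 0.80240783, 0.47348639]), 'wrist_torque': array([ 0.01384525, -0.03235537, -0.02647625]), 'gripper_force': 0.0, 'opening': 0.08550713407145595} 0.0187
```

View pics/side0.png

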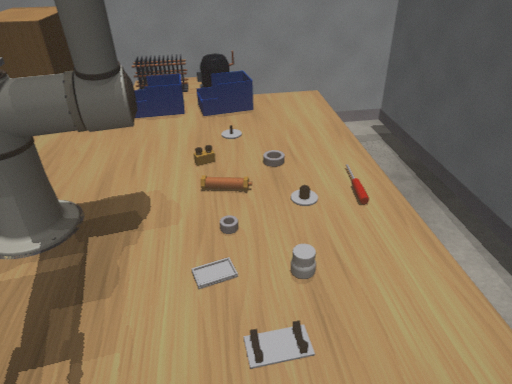

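View pics/top0.png

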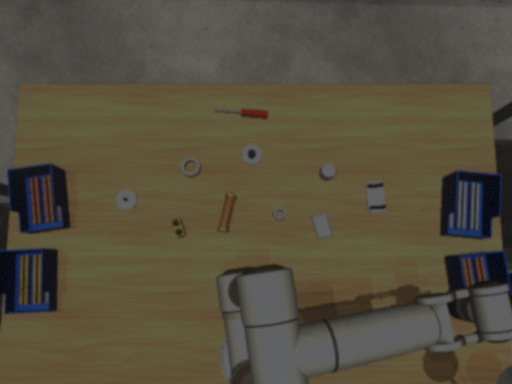

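The side view shows the drier at (226,184), manifold (205,156), big collar (274,158), small collar (229,225), thick post (305,195), thin post (231,132), tray (215,273), cradle (278,345) and jar (304,262). In the top view they are at (227,212), (179,227), (190,166), (279,213), (251,155), (126,199), (321,225), (375,196) and (328,172).

```bash
cat > h.py <<'E'
import numpy as np, cv2
from scipy.spatial.transform import Rotation as R
from rig import env
def ray(n,u,v):
    c=env.get_calibration(n)
    d=np.array([(u-c["cx"])/c["fx"],-(v-c["cy"])/c["fy"],-1.])
    return np.array(c["xyz"]),R.from_quat(c["rotation"]).apply(d)
def plane(n,p,z):
    o,d=ray(n,*p); return o+d*(z-o[2])/d[2]
def tri(ps,pt):
    (a,d),(b,e)=ray("side",*ps),ray("top",*pt)
    s,t=np.linalg.lstsq(np.c_[d,-e],b-a,rcond=None)[0]
    p,q=a+s*d,b+t*e
    return (p+q)/2,np.linalg.norm(p-q)
def proj(n,P):
    c=env.get_calibration(n); p=R.from_quat(c["rotation"]).inv().apply(np.array(P)-c["xyz"])
    return np.array([c["cx"]-c["fx"]*p[0]/p[2],c["cy"]+c["fy"]*p[1]/p[2]])
def fg(im,k=61,t=22):
    # difference from local wood colour
    lab=cv2.cvtColor(im,cv2.COLOR_RGB2LAB)
    bg=cv2.medianBlur(lab,k)
    d=np.linalg.norm(lab.astype(float)-bg,axis=2)
    return (d>t).astype(np.uint8)
E
python3 - <<'E'
from h import *
S={'drier':(226,184),'manifold':(205,156),'big':(274,158),'small':(229,225),'thick':(305,195),'thin':(231,132),'tray':(215,273),'cradle':(278,345),'jar':(304,262)}
T={'drier':(227,212),'manifold':(179,227),'big':(190,166),'small':(279,213),'thick':(251,155),'thin':(126,199),'tray':(321,225),'cradle':(375,196),'jar':(328,172)}
for n,D,k,t in (("side",S,121,24),("top",T,61,20)):
    im=cv2.cvtColor(cv2.imread(f"pics/{n}0.png"),cv2.COLOR_BGR2RGB)
    m=fg(im,k,t); l,lab,st,ce=cv2.connectedComponentsWithStats(m)
    for o,(u,v) in D.items():
        w=lab[v-6:v+7,u-6:u+7]; w=w[w>0]
        if len(w)==0: print(n,o,'none'); continue
        i=np.bincount(w).argmax()
        c=max(cv2.findContours((lab==i).astype(np.uint8),0,2)[0],key=cv2.contourArea)
        r=cv2.minAreaRect(c); print(n,o,st[i],ce[i].round(1),np.round(r[0],1),np.round(r[1],1),round(r[2],1))
    b=im.copy(); cs=cv2.findContours(m,0,2)[0]
    if n=="side": cr,f=(slice(115,275),slice(180,340)),4
    else: cr,f=(slice(140,245),slice(105,395)),2.7
    a=cv2.resize(b[cr],None,fx=f,fy=f,interpolation=cv2.INTER_NEAREST)
    if n=="side": a=a[:600]
    else:
        mm=cv2.resize(m[cr]*255,None,fx=f,fy=f,interpolation=0); a=np.vstack([np.minimum(a.astype(int)*1.6,255).astype(np.uint8),cv2.merge([mm]*3)])
    cv2.imwrite(f"pics/{n}_z.png",cv2.cvtColor(a,cv2.COLOR_RGB2BGR)); print(a.shape)
E
```

```text
side drier [201 176  51  18 641] [224.9 185. ] [226.  184.5] [50.4 15.2] 2.5
side manifold [194 145  22  21 337] [204.  155.7] [203.9 155. ] [18.8 22.2] 78.7
side big [263 150  22  18 320] [273.4 158.6] [273.5 158.5] [17. 21.] 90.0
side small [219 216  20  19 302] [228.6 224.8] [228.5 225. ] [18. 19.] 90.0
side thick [290 185  28  21 411] [303.9 196.3] [304.  197.5] [23.3 21.9] 45.0
side thin [221 125  21  14 177] [231.2 133.2] [231.3 133.8] [15.6 16.3] 45.0
side tray [192 258  46  31 916] [213.7 272.9] [214.1 272.7] [22.4 43. ] 72.6
side cradle [ 244  320   71   49 2199] [277.6 345.4] [277.6 343.2] [38.8 67.1] 78.0
side jar [290 244  26  39 797] [303.2 261.9] [302.5 263. ] [38. 25.] 90.0
(600, 640, 3)
top drier [223 195  14  38 153] [229.7 213.4] [229.9 213.5] [ 4.9 37.8] 14.0
top manifold [172 219  14  19 136] [178.9 228.1] [178.8 227.8] [19.6 10.4] 71.6
top big [184 160  10   9  33] [187.3 162.7] [187.4 162.8] [ 4.6 10.7] 48.8
top small [280 210   3   2   3] [281.  210.3] [281.1 210.3] [2.2 0.4] 26.6
top thick [243 147  18  16 160] [251.2 155.2] [251.  155.1] [16.9 14.7] 11.3
top thin [117 191  18  18 214] [125.9 199.5] [125.8 199.6] [16.4 17.1] 18.4
top tray [314 215  16  22 184] [321.9 225.3] [321.7 225.4] [19.6 11.1] 71.6
top cradle [366 182  18  23 290] [375.  193.2] [375.2 193. ] [20.9 17.1] 85.2
top jar [323 166  11   9  73] [328.2 170.1] [328.2 170.3] [9.2 8.5] 45.0
(568, 783, 3)
```

View pics/side_z.png

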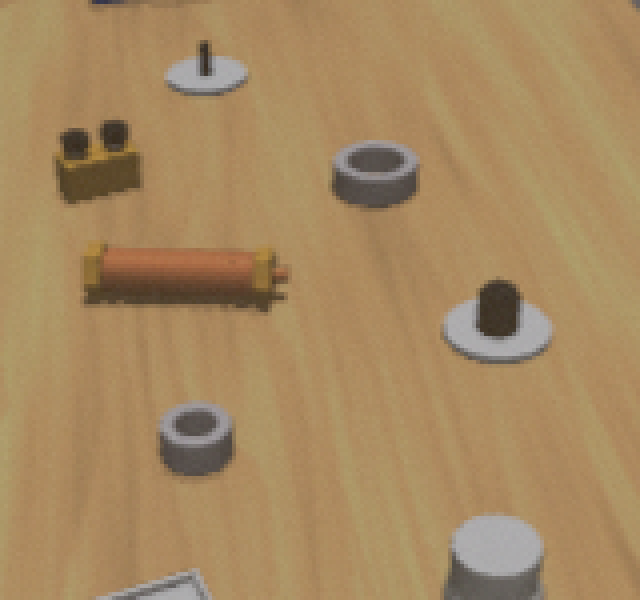

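View pics/top_z.png

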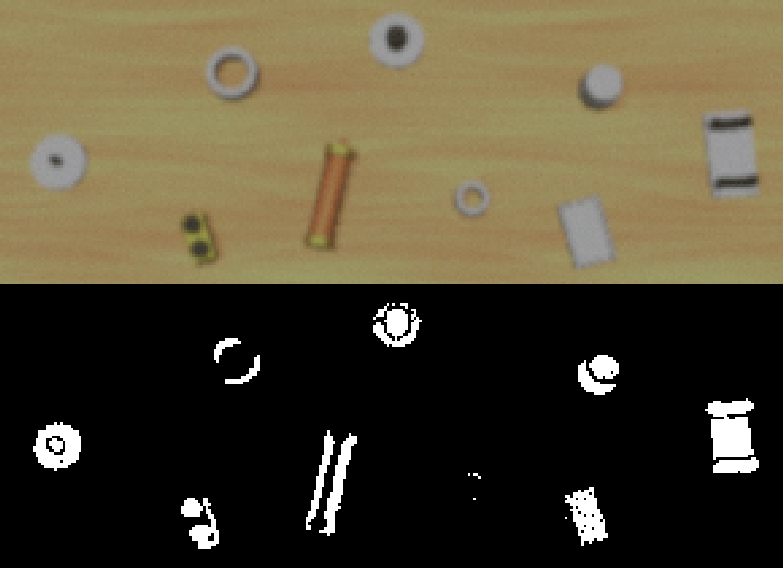

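Top zoom: rings, discs, tray and cradle are grey (low saturation), shadow spoils the difference mask; chromatic masks will do better.

```bash
python3 - <<'E'
from h import *
def hsv(n):
    im=cv2.GaussianBlur(cv2.imread(f"pics/{n}0.png"),(3,3),0); return cv2.cvtColor(im,cv2.COLOR_BGR2HSV)
s,t=hsv("side"),hsv("top")
print('side',{k:s[v,u].tolist() for k,(u,v) in dict(wood=(250,200),ringtop=(264,159),ringside=(274,164),disc=(296,200),post=(304,194),smalltop=(221,221),smallside=(229,231),knob=(198,151),brass=(205,161),copper=(225,182),trayfloor=(215,274),traywall=(215,285)).items()})
print('top',{k:t[v,u].tolist() for k,(u,v) in dict(wood=(250,190),ring=(182,166),disc=(117,200),post=(251,154),small=(273,213),knob=(176,223),brass=(231,195),copper=(227,212),tray=(321,225)).items()})
def blobs(n,m,lim,mina):
    k,lab,st,ce=cv2.connectedComponentsWithStats(m.astype(np.uint8))
    for i in range(1,k):
        x,y,w,h,a=st[i]
        if a>=mina and lim[0]<x and x+w<lim[1] and lim[2]<y and y+h<lim[3]:
            c=max(cv2.findContours((lab==i).astype(np.uint8),0,1)[0],key=len)
            r=cv2.minAreaRect(c); e=cv2.fitEllipse(c) if len(c)>6 else None
            print(n,st[i],ce[i].round(1),'rect',np.round(r[0],1),np.round(r[1],1),round(r[2]),'ell',e and [np.round(q,1).tolist() for q in e])
LS,LT=(170,345,110,384),(100,400,130,250)
print('--grey');blobs('side',(s[...,1]<75)&(s[...,2]>60),LS,25);blobs('top',(t[...,1]<70)&(t[...,2]>60),LT,15)
print('--bright side');blobs('side',(s[...,1]<75)&(s[...,2]>120),LS,15)
print('--dark');blobs('side',s[...,2]<80,LS,8);blobs('top',t[...,2]<70,LT,6)
print('--copper');blobs('side',(s[...,1]>150)&(s[...,0]<13),LS,30);blobs('top',(t[...,0]<12)&(t[...,1]>105),LT,30)
print('--brass');blobs('side',(s[...,1]>165)&(s[...,0]>=15),LS,10);blobs('top',(t[...,0]>=22)&(t[...,1]>120),LT,8)
E
```

```text
side {'wood': [17, 113, 174], 'ringtop': [16, 62, 87], 'ringside': [11, 33, 85], 'disc': [150, 1, 173], 'post': [14, 90, 65], 'smalltop': [174, 8, 154], 'smallside': [11, 32, 88], 'knob': [15, 100, 61], 'brass': [18, 137, 91], 'copper': [11, 147, 149], 'trayfloor': [135, 3, 175], 'traywall': [17, 112, 164]}
top {'wood': [23, 103, 97], 'ring': [20, 16, 94], 'disc': [23, 11, 97], 'post': [17, 51, 35], 'small': [21, 52, 84], 'knob': [20, 59, 39], 'brass': [27, 126, 93], 'copper': [15, 142, 95], 'tray': [90, 3, 97]}
--grey
side [221 129  21  10 169] [231.  133.4] rect [231.  133.5] [ 9. 20.] 90 ell [[231.1, 133.4], [9.3, 20.2], 87.0]
side [263 150  22  16 294] [273.4 157.4] rect [273.5 157.5] [15. 21.] 90 ell [[273.4, 157.5], [15.9, 21.5], 88.2]
side [291 189  27  17 304] [303.9 197.9] rect [304. 197.] [16. 26.] 90 ell [[303.9, 197.3], [15.5, 26.6], 94.0]
side [220 215  18  19 281] [228.6 223.8] rect [228.5 224. ] [18. 17.] 90 ell [[228.6, 223.8], [17.8, 18.4], 11.1]
side [291 243  25  36 760] [303.2 260.7] rect [303.  260.5] [35. 24.] 90 ell [[303.2, 260.7], [25.0, 37.0], 3.1]
side [191
[... 3069 characters left out ...]
 [2.3, 3.5], 90.0]
top [369 205  17   5  60] [377.1 206.9] rect [377.  206.9] [ 3.5 16.1] 85 ell [[377.4, 206.9], [3.3, 20.4], 84.7]
top [173 220   6   6  32] [175.5 222.5] rect [175.5 222.5] [5. 5.] 90 ell [[175.5, 222.5], [5.5, 5.5], 0.0]
top [176 229   7   7  40] [178.9 231.9] rect [179. 232.] [6. 6.] 90 ell [[178.9, 231.9], [6.2, 6.6], 141.9]
--copper
--brass
top [226 193  10   4  30] [230.2 194.4] rect [230.5 194.5] [3. 9.] 90 ell [[230.3, 194.4], [3.1, 8.8], 98.0]
top [172 218  13  20 104] [179.1 228. ] rect [178.  227.9] [18.6 10.1] 69 ell [[178.4, 227.9], [9.6, 18.3], 165.7]
top [218 227   9   5  29] [222.2 229. ] rect [222.2 228.8] [7.8 3.9] 11 ell [[222.1, 229.0], [4.1, 7.8], 98.0]
```

```bash
python3 - <<'E'
from h import *
P=dict(thick=((303.9,197.3),(251.3,154.2),.005),thin=((231.05,133.6),(126,199.4),.005),big=((273.5,154.5),(190.25,166.3),.024),
small=((228.4,220.5),(279.4,212.7),.024),jar=((303.9,251),(327.8,170.4),.055),knobA=((208.1,148.4),(175.5,222.5),.045),knobB=((198.2,150.6),(178.9,231.9),.045),
drA=((245.8,182.5),(230.3,194.4),.025),drB=((203.5,181.8),(222.1,229.),.025),sadA=((299.5,337.6),(374.7,185.2),.02),sadB=((256,346.2),(377.2,206.9),.02),tray=((214,272.2),(321.9,225.4),.007),cradle=((277.6,345.5),(375,196.5),.008))
for k,(a,b,z) in P.items():
    p,r=tri(a,b); print(k,'tri',p.round(4),'gap',round(r,4),'side',plane('side',a,z)[:2].round(4),'top',plane('top',b,z)[:2].round(4))
# tray edges orientation from top rect corner / side corners
for n,z,c in (("side",.01,(120,24)),("top",.01,None)):
    im=cv2.GaussianBlur(cv2.imread(f"pics/{n}0.png"),(3,3),0); s=cv2.cvtColor(im,cv2.COLOR_BGR2HSV)
    m=((s[...,1]<75)&(s[...,2]>60)).astype(np.uint8); l,lab=cv2.connectedComponents(m)
    for o,(u,v) in (("tray",(215,273) if n=="side" else (321,225)),("cradle",(278,350) if n=="side" else (375,196))):
        c=max(cv2.findContours((lab==lab[v,u]).astype(np.uint8),0,1)[0],key=len).reshape(-1,2)
        Q=np.array([plane(n,p,.006 if o=="tray" else .004)[:2] for p in c])
        r=cv2.minAreaRect((Q*1000).astype(np.float32)); print(n,o,np.round(r[0],1),np.round(r[1],1),round(r[2],1))
E
```

```text
thick tri [0.6867 0.0113 0.0011] gap 0.003 side [0.6836 0.0055] top [0.6873 0.0111]
thin tri [0.5261 0.4462 0.0016] gap 0.0025 side [0.5244 0.4385] top [0.5268 0.4454]
big tri [0.6397 0.2224 0.0238] gap 0.0006 side [0.6393 0.2219] top [0.64   0.2224]
small tri [ 0.4779 -0.0853  0.0232] gap 0.0015 side [ 0.4771 -0.0865] top [ 0.4786 -0.0852]
jar tri [ 0.6199 -0.2493  0.0525] gap 0.0003 side [ 0.619 -0.252] top [ 0.6195 -0.2489]
knobA tri [0.4425 0.2656 0.0413] gap 0.0022 side [0.4415 0.258 ] top [0.4433 0.2651]
knobB tri [0.4114 0.2532 0.0427] gap 0.001 side [0.4112 0.2486] top [0.4118 0.2529]
drA tri [0.5399 0.0831 0.0194] gap 0.0047 side [0.5368 0.0736] top [0.5415 0.0828]
drB tri [0.4226 0.1101 0.0172] gap 0.0018 side [0.4221 0.0973] top [0.4229 0.1097]
sadA tri [ 0.5745 -0.4169  0.0124] gap 0.0023 side [ 0.5718 -0.4223] top [ 0.5744 -0.415 ]
sadB tri [ 0.4988 -0.4225  0.0131] gap 0.0022 side [ 0.4972 -0.4274] top [ 0.499  -0.4207]
tray tri [ 0.4359 -0.232   0.0053] gap 0.0017 side [ 0.4352 -0.2339] top [ 0.4366 -0.2317]
cradle tri [ 0.5363 -0.4191  0.002 ] gap 0.0025 side [ 0.5343 -0.4233] top [ 0.5367 -0.4176]
side tray [ 435.7 -231.7] [86.7 63.9] 15.0
side cradle [ 535.4 -416.5] [111.8  69.5] 4.4
top tray [ 437.4 -231.3] [89.3 59.1] 15.4
top cradle [ 537.5 -419.3] [116.4  65.8] 5.1
```

```bash
cat >> h.py <<'E'
def pose():
    s=env.read_state(); r=R.from_quat(s["orientation"]).as_matrix()
    return np.array(s["tool_pos"]),np.degrees(np.arctan2(r[1,0],r[0,0])),s
def plan(*wps,step=.95,start=None):
    """wps: (x,y,z,phi,close). prints rows in calls of 5"""
    p,phi,s=pose() if start is None else start
    print('at',np.round(p,4),round(phi,1),'t',round(s["time_s"],2) if start is None else ''); rows=[]
    for x,y,z,f,c in wps:
        n=int(max(1,np.ceil(max(np.linalg.norm(np.array([x,y,z])-p)/(.04*step),abs(f-phi)/4.99))))
        for k in range(n,0,-1):
            w=(np.array([x,y,z])-p)/k; a=np.radians(phi)
            d=np.round(np.array([np.cos(a)*w[0]+np.sin(a)*w[1],np.sin(a)*w[0]-np.cos(a)*w[1],-w[2]])/.04,2)
            t=round((phi-f)/k/5,2); rows.append([*d.tolist(),t,c])
            d=d*.04; p=p+[np.cos(a)*d[0]+np.sin(a)*d[1],np.sin(a)*d[0]-np.cos(a)*d[1],-d[2]]; phi-=5*t
    for i in range(0,len(rows),5): print(str(rows[i:i+5]).replace(' ',''))
    print('end',p.round(4),round(phi,2))
E
python3 - <<'E'
from h import *
plan((.482,.0966,.10,-13,0))
E
```

```text
at [ 0.2013 -0.538   0.2304] 20.5 t 0.1
[[0.64,-0.65,0.17,np.float64(0.35),0],[0.62,-0.67,0.17,np.float64(0.35),0],[0.6,-0.69,0.17,np.float64(0.35),0],[0.58,-0.71,0.17,np.float64(0.35),0],[0.55,-0.73,0.17,np.float64(0.35),0]]
[[0.53,-0.74,0.17,np.float64(0.35),0],[0.51,-0.76,0.17,np.float64(0.35),0],[0.48,-0.77,0.17,np.float64(0.35),0],[0.46,-0.79,0.17,np.float64(0.35),0],[0.44,-0.8,0.17,np.float64(0.35),0]]
[[0.41,-0.81,0.17,np.float64(0.36),0],[0.39,-0.83,0.17,np.float64(0.35),0],[0.36,-0.84,0.17,np.float64(0.36),0],[0.33,-0.85,0.18,np.float64(0.35),0],[0.31,-0.86,0.17,np.float64(0.36),0]]
[[0.28,-0.87,0.18,np.float64(0.35),0],[0.26,-0.88,0.17,np.float64(0.36),0],[0.23,-0.88,0.18,np.float64(0.35),0],[0.2,-0.89,0.17,np.float64(0.36),0]]
end [0.4821 0.0965 0.1   ] -13.0
```

Call:
jog_arm:
  deltas:
    - [[0.64,-0.65,0.17,0.35,0],[0.62,-0.67,0.17,0.35,0],[0.6,-0.69,0.17,0.35,0],[0.58,-0.71,0.17,0.35,0],[0.55,-0.73,0.17,0.35,0]]

```text
time_s: 0.52
tool_pos: [0.2757, -0.3696, 0.1964]
orientation: [0.995, 0.101, -0.0, -0.0]
wrist_force: [-0.1, -0.3, -0.5]
opening: 0.0853
gripper_force: 0.0
```

Call:
jog_arm:
  deltas:
    - [[0.53,-0.74,0.17,0.35,0],[0.51,-0.76,0.17,0.35,0],[0.48,-0.77,0.17,0.35,0],[0.46,-0.79,0.17,0.35,0],[0.44,-0.8,0.17,0.35,0]]

```text
time_s: 0.93
tool_pos: [0.3493, -0.2028, 0.1627]
orientation: [1.0, 0.025, -0.0, -0.0]
wrist_force: [1.0, -0.1, -0.6]
opening: 0.0854
gripper_force: 0.0
```

Call:
jog_arm:
  deltas:
    - [[0.41,-0.81,0.17,0.36,0],[0.39,-0.83,0.17,0.35,0],[0.36,-0.84,0.17,0.36,0],[0.33,-0.85,0.18,0.35,0],[0.31,-0.86,0.17,0.36,0]]

```text
time_s: 1.35
tool_pos: [0.423, -0.0356, 0.1284]
orientation: [0.999, -0.052, -0.0, 0.0]
wrist_force: [0.1, -0.4, 0.2]
opening: 0.0856
gripper_force: 0.0
```

Call:
jog_arm:
  deltas:
    - [[0.28,-0.87,0.18,0.35,0],[0.26,-0.88,0.17,0.36,0],[0.23,-0.88,0.18,0.35,0],[0.2,-0.89,0.17,0.36,0],[0,0,0,0,0]]

```text
time_s: 1.77
tool_pos: [0.4823, 0.1009, 0.0992]
orientation: [0.994, -0.111, -0.001, -0.001]
wrist_force: [-0.1, 0.6, 0.2]
opening: 0.0852
gripper_force: 0.0
```

Call:
jog_arm:
  deltas:
    - [[0,0,0,0,0]]

```text
time_s: 1.85
tool_pos: [0.4816, 0.0974, 0.0999]
orientation: [0.994, -0.111, -0.001, 0.0]
wrist_force: [-0.2, -0.3, -1.0]
opening: 0.0853
gripper_force: 0.0
```

```bash
python3 - <<'E'
from h import *
plan((.482,.0966,.003,-13,0))
a=env.camera("side"); b=env.camera("top")
import numpy as np
z=np.hstack([cv2.resize(a[100:230,160:290],None,fx=3,fy=3),cv2.resize(b[165:260,180:275],(390,390))])
cv2.imwrite("pics/chk1.png",z[...,::-1])
E
```

```text
at [0.4816 0.0974 0.0999] -12.8 t 1.85
[[0.0,0.01,0.81,np.float64(0.01),0],[0.01,0.0,0.81,np.float64(0.02),0],[0.0,0.01,0.8,np.float64(0.01),0]]
end [0.4818 0.0966 0.0031] -12.98
```

View pics/chk1.png

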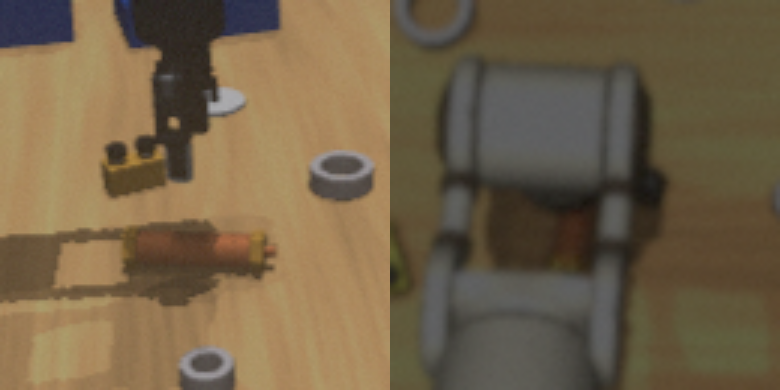

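The gripper stands open above the drier (side crop: fingers at about (175,130), drier at (195,248)); the other parts are untouched. I'll descend and grip.

Call:
jog_arm:
  deltas:
    - [[0,0,0.8,0,0],[0,0,0.8,0,0],[0,0,0.6,0,0],[0,0,0.2,0,0],[0,0,0,0,0]]

```text
time_s: 2.37
tool_pos: [0.4801, 0.0949, 0.0033]
orientation: [0.993, -0.114, -0.002, 0.0]
wrist_force: [-0.4, 0.5, -0.1]
opening: 0.0855
gripper_force: 0.0
```

Call:
jog_arm:
  deltas:
    - [[0,0,0,0,0.8],[0,0,0,0,0.8],[0,0,0,0,0.8],[0,0,0,0,0.8],[0,0,0,0,0.8]]
  force: 60

```text
time_s: 2.78
tool_pos: [0.4835, 0.0958, 0.0065]
orientation: [0.994, -0.113, 0.001, 0.0]
wrist_force: [-2.0, -1.1, 5.4]
opening: 0.0304
gripper_force: 58.9
```

Call:
jog_arm:
  deltas:
    - [[0,0,0,0,0.8],[0,0,0,0,0.8],[0,0,0,0,0.8],[0,0,0,0,0.8],[0,0,0,0,0.8]]

```text
time_s: 3.2
tool_pos: [0.4835, 0.0958, 0.0065]
orientation: [0.994, -0.113, 0.001, 0.0]
wrist_force: [-2.4, -1.6, 7.5]
opening: 0.0303
gripper_force: 59.1
```

Call:
jog_arm:
  deltas:
    - [[0,0,-0.2,0,0.8],[0,0,-0.3,0,0.8],[0,0,0,0,0.8],[0,0,0,0,0.8]]

```text
time_s: 3.53
tool_pos: [0.4826, 0.096, 0.0254]
orientation: [0.994, -0.113, 0.001, -0.0]
wrist_force: [0.1, 0.2, -4.0]
opening: 0.0298
gripper_force: 60.6
```

```bash
python3 - <<'E'
from h import *
a=env.camera("side")
print(pose())
cv2.imwrite("pics/chk2.png",cv2.resize(a[120:220,170:290],None,fx=6,fy=6)[...,::-1])
E
```

```text
(array([0.48194245, 0.09605639, 0.02476089]), np.float64(-12.992585836471598), {'time_s': 3.5833, 'joints': array([-4.97615215e-02,  2.22350106e-01,  1.97766738e+00,  3.96062214e-05,
        9.41711684e-01,  1.74777490e+00]), 'joint_vel': array([-0.00150155,  0.01300155,  0.01059009,  0.00029262,  0.00264964,
       -0.00075025]), 'tau': array([-1.19479350e-02, -3.73083258e+01, -2.78834599e+01,  3.68168112e-03,
       -2.94489996e-02, -4.65908340e-05]), 'tool_pos': array([0.48194245, 0.09605639, 0.02476089]), 'orientation': array([ 9.93579175e-01, -1.13138929e-01, -6.91393662e-05, -1.16399873e-05]), 'wrist_force': array([-1.03777838,  0.02331489, -3.99147125]), 'wrist_torque': array([0.05301604, 0.03198986, 0.01765878]), 'gripper_force': 60.58981418609619, 'opening': 0.03000628623662121})
```

View pics/chk2.png

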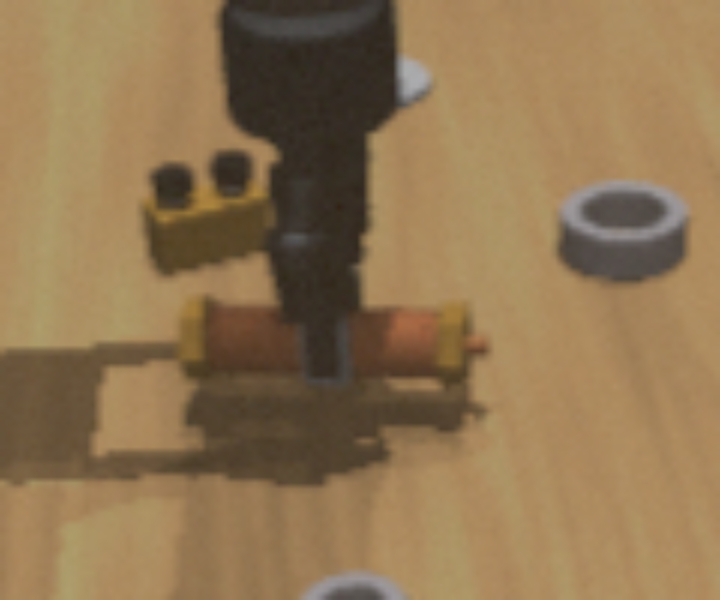

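The drier hangs level (side crop: barrel centre at about (325,340), fingers in the middle of it). On to the cradle.

```bash
sed -i 's/t=round((phi-f)\/k\/5,2)/t=float(round((phi-f)\/k\/5,2))/' h.py; python3 - <<'E'
from h import *
plan((.482,.096,.12,-13,.8),(.5365,-.4185,.12,4.5,.8),(.5365,-.4185,.05,4.5,.8))
E
```

```text
at [0.4819 0.0961 0.0248] -13.0 t 3.58
[[0.0,0.0,-0.79,0.0,0.8],[0.0,0.0,-0.8,0.0,0.8],[0.0,0.0,-0.79,0.0,0.8],[0.3,0.87,-0.0,-0.25,0.8],[0.28,0.88,-0.0,-0.25,0.8]]
[[0.26,0.89,-0.0,-0.25,0.8],[0.24,0.89,-0.0,-0.25,0.8],[0.23,0.9,-0.0,-0.25,0.8],[0.21,0.9,-0.0,-0.25,0.8],[0.18,0.91,-0.0,-0.25,0.8]]
[[0.17,0.91,-0.0,-0.25,0.8],[0.15,0.91,-0.0,-0.25,0.8],[0.12,0.91,-0.0,-0.25,0.8],[0.11,0.92,-0.0,-0.25,0.8],[0.08,0.92,-0.0,-0.25,0.8]]
[[0.07,0.92,-0.0,-0.25,0.8],[0.04,0.92,-0.0,-0.25,0.8],[0.0,0.0,0.87,0.0,0.8],[0.0,0.0,0.88,0.0,0.8]]
end [ 0.5364 -0.4184  0.05  ] 4.51
```

Call:
jog_arm:
  deltas:
    - [[0,0,-0.79,0,0.8],[0,0,-0.8,0,0.8],[0,0,-0.79,0,0.8],[0.3,0.87,0,-0.25,0.8],[0.28,0.88,0,-0.25,0.8]]

```text
time_s: 4.0
tool_pos: [0.4912, 0.0229, 0.122]
orientation: [0.996, -0.089, 0.002, 0.0]
wrist_force: [0.4, -0.5, -4.2]
opening: 0.0301
gripper_force: 61.4
```

Call:
jog_arm:
  deltas:
    - [[0.26,0.89,0,-0.25,0.8],[0.24,0.89,0,-0.25,0.8],[0.23,0.9,0,-0.25,0.8],[0.21,0.9,0,-0.25,0.8],[0.18,0.91,0,-0.25,0.8]]

```text
time_s: 4.42
tool_pos: [0.5085, -0.1629, 0.119]
orientation: [0.999, -0.037, -0.001, -0.001]
wrist_force: [1.6, 0.3, -4.0]
opening: 0.0302
gripper_force: 61.3
```

Call:
jog_arm:
  deltas:
    - [[0.17,0.91,0,-0.25,0.8],[0.15,0.91,0,-0.25,0.8],[0.12,0.91,0,-0.25,0.8],[0.11,0.92,0,-0.25,0.8],[0.08,0.92,0,-0.25,0.8]]

```text
time_s: 4.83
tool_pos: [0.5281, -0.3463, 0.1185]
orientation: [1.0, 0.018, -0.001, -0.001]
wrist_force: [-0.2, 0.2, -4.0]
opening: 0.03
gripper_force: 61.3
```

Call:
jog_arm:
  deltas:
    - [[0.07,0.92,0,-0.25,0.8],[0.04,0.92,0,-0.25,0.8],[0,0,0.8,0,0.8],[0,0,0.8,0,0.8],[0,0,0,0,0.8]]

```text
time_s: 5.25
tool_pos: [0.5319, -0.4143, 0.0464]
orientation: [0.999, 0.039, -0.005, -0.006]
wrist_force: [-1.8, 2.5, -6.3]
opening: 0.0298
gripper_force: 61.1
```

Call:
jog_arm:
  deltas:
    - [[0,0,0,0,0.8],[0,0,0,0,0.8]]

```text
time_s: 5.42
tool_pos: [0.537, -0.4184, 0.0567]
orientation: [0.999, 0.039, 0.0, 0.0]
wrist_force: [0.7, -0.4, -2.7]
opening: 0.0298
gripper_force: 61.2
```

```bash
python3 - <<'E'
from h import *
print(pose()[:2]); a=env.camera("side"); b=env.camera("top")
print(proj("side",[.5365,-.4185,.028]),proj("top",[.5365,-.4185,.028]))
z=np.hstack([cv2.resize(a[270:384,220:334],(450,450)),cv2.resize(b[160:230,340:410],(350,350))[:,:] if 0 else cv2.resize(b[165:225,345:405],(450,450))])
cv2.imwrite("pics/chk3.png",cv2.resize(z,(800,400))[...,::-1])
E
```

```text
(array([ 0.5369523 , -0.41835209,  0.05669681]), np.float64(4.522308147000365))
[278.47452545 335.44163353] [376.71209435 195.75315836]
```

View pics/chk3.png

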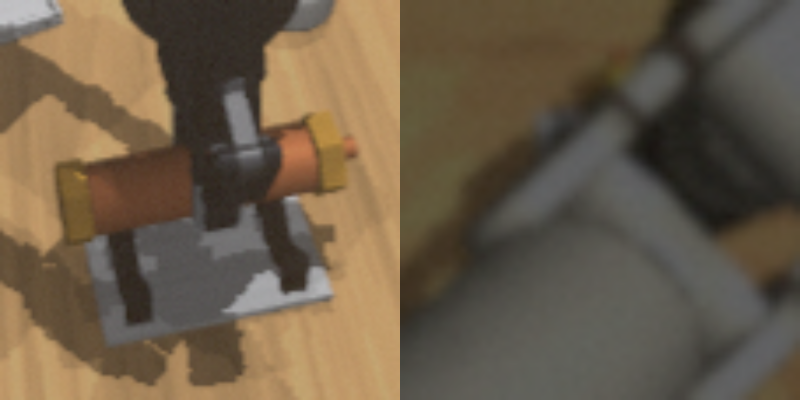

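The drier hangs over the cradle (side crop: barrel axis from (75,200) to (330,150), saddles beneath at (130,275) and (280,240)), aligned with it. Lowering.

Call:
jog_arm:
  deltas:
    - [[0,0,0.4,0,0.8],[0,0,0.35,0,0.8],[0,0,0.05,0,0.8],[0,0,0,0,0.8]]

```text
time_s: 5.85
tool_pos: [0.536, -0.4174, 0.023]
orientation: [0.999, 0.039, -0.001, -0.001]
wrist_force: [-0.4, 0.2, -3.6]
opening: 0.0294
gripper_force: 61.4
```

Call:
jog_arm:
  deltas:
    - [[0,0,0.1,0,0.8],[0,0,0,0,0.8],[0,0,0,0,0.8]]

```text
time_s: 6.1
tool_pos: [0.5369, -0.4187, 0.0206]
orientation: [0.999, 0.039, 0.0, 0.0]
wrist_force: [-0.3, -0.1, -2.8]
opening: 0.0299
gripper_force: 61.4
```

Call:
jog_arm:
  deltas:
    - [[0,0,0.08,0,0.8],[0,0,0,0,0.8],[0,0,0,0,0.8]]

```text
time_s: 6.35
tool_pos: [0.5372, -0.4191, 0.0175]
orientation: [0.999, 0.039, 0.001, 0.001]
wrist_force: [0.9, -1.8, -2.5]
opening: 0.0303
gripper_force: 61.6
```

Call:
jog_arm:
  deltas:
    - [[0,0,0.06,0,0.8],[0,0,0,0,0.8],[0,0,0,0,0.8]]

```text
time_s: 6.6
tool_pos: [0.5374, -0.4194, 0.0171]
orientation: [0.999, 0.039, 0.001, 0.001]
wrist_force: [-2.8, 2.3, 8.4]
opening: 0.03
gripper_force: 62.8
```

Call:
jog_arm:
  deltas:
    - [[0,0,0,0,0.55],[0,0,0,0,0.5],[0,0,0,0,0.4],[0,0,0,0,0.3],[0,0,0,0,0.2]]

```text
time_s: 7.02
tool_pos: [0.5366, -0.4184, 0.0143]
orientation: [0.999, 0.039, -0.0, -0.0]
wrist_force: [-0.3, -0.1, 0.2]
opening: 0.0681
gripper_force: 0.0
```

Call:
jog_arm:
  deltas:
    - [[0,0,-0.4,0,0.1],[0,0,-0.7,0,0],[0,0,-0.7,0,0],[0,0,-0.7,0,0],[0,0,0,0,0]]

```text
time_s: 7.43
tool_pos: [0.5398, -0.4218, 0.1237]
orientation: [0.999, 0.039, 0.004, 0.005]
wrist_force: [0.9, -0.8, 0.7]
opening: 0.0854
gripper_force: 0.0
```

```bash
python3 - <<'E'
from h import *
plan((.427,.2594,.12,21.7,0),(.427,.2594,.04,21.7,0))
E
```

```text
at [ 0.5398 -0.4218  0.1237] 4.5 t 7.43
[[-0.08,-0.91,0.0,-0.18,0],[-0.06,-0.91,0.01,-0.18,0],[-0.05,-0.91,0.0,-0.18,0],[-0.03,-0.91,0.01,-0.18,0],[-0.02,-0.91,0.0,-0.18,0]]
[[-0.01,-0.91,0.01,-0.18,0],[0.01,-0.91,0.0,-0.18,0],[0.02,-0.91,0.01,-0.18,0],[0.04,-0.91,0.0,-0.18,0],[0.05,-0.91,0.01,-0.18,0]]
[[0.06,-0.9,0.0,-0.18,0],[0.08,-0.9,0.01,-0.18,0],[0.09,-0.9,0.0,-0.18,0],[0.11,-0.9,0.01,-0.18,0],[0.12,-0.9,0.0,-0.18,0]]
[[0.14,-0.9,0.01,-0.18,0],[0.15,-0.89,0.0,-0.19,0],[0.16,-0.89,0.01,-0.18,0],[0.18,-0.89,0.0,-0.19,0],[0.0,-0.0,0.67,0.0,0]]
[[0.0,-0.0,0.67,0.0,0],[0.0,-0.0,0.66,0.0,0]]
end [0.427  0.2593 0.0401] 21.71
```

Call:
jog_arm:
  deltas:
    - [[-0.08,-0.91,0,-0.18,0],[-0.06,-0.91,0.01,-0.18,0],[-0.05,-0.91,0,-0.18,0],[-0.03,-0.91,0.01,-0.18,0],[-0.02,-0.91,0,-0.18,0]]

```text
time_s: 7.85
tool_pos: [0.5067, -0.2371, 0.1144]
orientation: [0.997, 0.079, 0.0, 0.0]
wrist_force: [1.0, 0.4, 0.0]
opening: 0.0853
gripper_force: 0.0
```

Call:
jog_arm:
  deltas:
    - [[-0.01,-0.91,0.01,-0.18,0],[0.01,-0.91,0,-0.18,0],[0.02,-0.91,0.01,-0.18,0],[0.04,-0.91,0,-0.18,0],[0.05,-0.91,0.01,-0.18,0]]

```text
time_s: 8.27
tool_pos: [0.477, -0.0574, 0.1134]
orientation: [0.993, 0.118, 0.001, 0.0]
wrist_force: [0.4, 0.4, 0.1]
opening: 0.085
gripper_force: 0.0
```

Call:
jog_arm:
  deltas:
    - [[0.06,-0.9,0,-0.18,0],[0.08,-0.9,0.01,-0.18,0],[0.09,-0.9,0,-0.18,0],[0.11,-0.9,0.01,-0.18,0],[0.12,-0.9,0,-0.18,0]]

```text
time_s: 8.68
tool_pos: [0.4473, 0.1212, 0.1127]
orientation: [0.988, 0.157, 0.001, 0.0]
wrist_force: [0.0, 0.5, -0.6]
opening: 0.0853
gripper_force: 0.0
```

Call:
jog_arm:
  deltas:
    - [[0.14,-0.9,0.01,-0.18,0],[0.15,-0.89,0,-0.19,0],[0.16,-0.89,0.01,-0.18,0],[0.18,-0.89,0,-0.19,0],[0,0,0,0,0]]

```text
time_s: 9.1
tool_pos: [0.4227, 0.2678, 0.112]
orientation: [0.982, 0.191, 0.001, -0.001]
wrist_force: [-0.1, 0.2, -0.2]
opening: 0.0857
gripper_force: 0.0
```

Call:
jog_arm:
  deltas:
    - [[0,0,0,0,0],[0,0,0,0,0]]

```text
time_s: 9.27
tool_pos: [0.4241, 0.2624, 0.1113]
orientation: [0.982, 0.188, 0.0, 0.0]
wrist_force: [-0.3, -0.2, 0.5]
opening: 0.0853
gripper_force: 0.0
```

```bash
python3 - <<'E'
from h import *
a=env.camera("side"); b=env.camera("top")
cv2.imwrite("pics/side4.png",a[...,::-1]); cv2.imwrite("pics/top4.png",b[...,::-1])
plan((.427,.2594,.013,21.7,0))
z=np.hstack([cv2.resize(a[280:384,220:340],(400,347)),cv2.resize(a[120:200,160:252],(400,347))])
cv2.imwrite("pics/chk4.png",z[...,::-1])
E
```

```text
at [0.4244 0.2617 0.1111] 21.6 t 9.37
[[0.01,0.03,0.82,-0.01,0],[0.02,0.02,0.82,-0.0,0],[0.01,0.03,0.81,-0.01,0]]
end [0.427  0.2593 0.0131] 21.71
```

View pics/chk4.png

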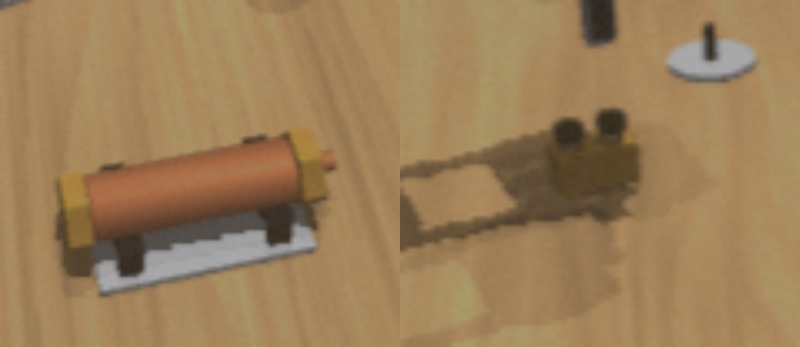

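The drier lies in both Vs (left crop, barrel centre at (195,185)); the valve block stands untouched at (595,155) in the right crop. Gripping the block.

Call:
jog_arm:
  deltas:
    - [[0.01,0.03,0.8,-0.01,0],[0.02,0.02,0.8,0,0],[0.01,0.03,0.7,-0.01,0],[0,0,0.15,0,0],[0,0,0,0,0]]

```text
time_s: 9.78
tool_pos: [0.425, 0.2587, 0.0111]
orientation: [0.982, 0.188, -0.003, 0.0]
wrist_force: [-0.1, 0.0, 0.3]
opening: 0.0851
gripper_force: 0.0
```

Call:
jog_arm:
  deltas:
    - [[0,0,0,0,0.8],[0,0,0,0,0.8],[0,0,0,0,0.8],[0,0,0,0,0.8],[0,0,0,0,0.8]]

```text
time_s: 10.2
tool_pos: [0.428, 0.2607, 0.0146]
orientation: [0.982, 0.189, 0.001, -0.0]
wrist_force: [1.4, -0.0, -0.3]
opening: 0.0288
gripper_force: 58.8
```

Call:
jog_arm:
  deltas:
    - [[0,0,0,0,0.8],[0,0,0,0,0.8],[0,0,0,0,0.8]]

```text
time_s: 10.45
tool_pos: [0.428, 0.2607, 0.0146]
orientation: [0.982, 0.189, 0.001, -0.0]
wrist_force: [-1.6, -1.2, 6.9]
opening: 0.0287
gripper_force: 59.6
```

Call:
jog_arm:
  deltas:
    - [[0,0,-0.2,0,0.8],[0,0,-0.4,0,0.8],[0,0,-0.4,0,0.8],[0,0,0,0,0.8],[0,0,0,0,0.8]]

```text
time_s: 10.87
tool_pos: [0.427, 0.2605, 0.0534]
orientation: [0.982, 0.189, 0.001, -0.0]
wrist_force: [-0.1, 0.3, -4.9]
opening: 0.029
gripper_force: 59.9
```

```bash
python3 - <<'E'
from h import *
a=env.camera("side")
cv2.imwrite("pics/chk5.png",cv2.resize(a[100:190,150:270],None,fx=5,fy=5)[...,::-1])
plan((.427,.2594,.12,21.7,.8),(.4365,-.2315,.12,15.2,.8))
E
```

```text
at [0.4261 0.2602 0.0524] 21.8 t 10.92
[[0.01,0.01,-0.84,0.01,0.8],[0.0,0.02,-0.85,0.01,0.8],[-0.33,0.88,0.0,0.1,0.8],[-0.32,0.89,0.0,0.1,0.8],[-0.32,0.89,0.0,0.1,0.8]]
[[-0.31,0.89,0.0,0.1,0.8],[-0.3,0.89,0.0,0.1,0.8],[-0.29,0.9,0.0,0.1,0.8],[-0.29,0.9,0.0,0.1,0.8],[-0.28,0.9,0.0,0.1,0.8]]
[[-0.27,0.91,0.0,0.1,0.8],[-0.26,0.91,0.0,0.1,0.8],[-0.25,0.91,0.0,0.1,0.8],[-0.25,0.91,0.0,0.1,0.8],[-0.24,0.91,0.0,0.1,0.8]]
end [ 0.4363 -0.2315  0.12  ] 15.21
```

View pics/chk5.png

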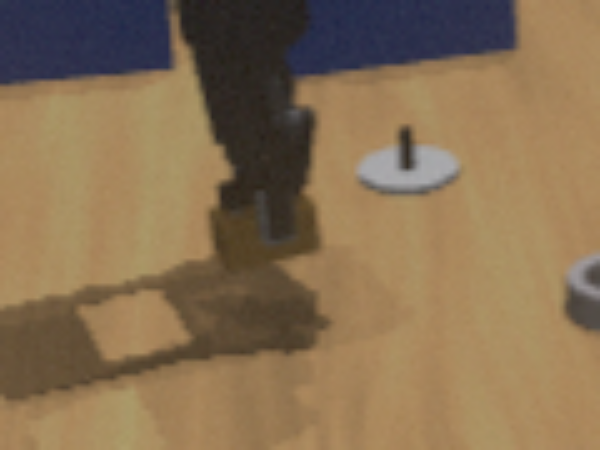

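The block is held level, with the finger at (277,220) about mid-length of it. Over to the tray.

Call:
jog_arm:
  deltas:
    - [[0.01,0.01,-0.84,0.01,0.8],[0,0.02,-0.85,0.01,0.8],[-0.33,0.88,0,0.1,0.8],[-0.32,0.89,0,0.1,0.8],[-0.32,0.89,0,0.1,0.8]]

```text
time_s: 11.33
tool_pos: [0.4288, 0.1452, 0.1198]
orientation: [0.984, 0.176, -0.001, 0.0]
wrist_force: [2.4, -0.5, -5.1]
opening: 0.029
gripper_force: 61.0
```

Call:
jog_arm:
  deltas:
    - [[-0.31,0.89,0,0.1,0.8],[-0.3,0.89,0,0.1,0.8],[-0.29,0.9,0,0.1,0.8],[-0.29,0.9,0,0.1,0.8],[-0.28,0.9,0,0.1,0.8]]

```text
time_s: 11.75
tool_pos: [0.4317, -0.0438, 0.1191]
orientation: [0.988, 0.154, -0.001, -0.001]
wrist_force: [0.5, -0.2, -4.4]
opening: 0.0286
gripper_force: 61.0
```

Call:
jog_arm:
  deltas:
    - [[-0.27,0.91,0,0.1,0.8],[-0.26,0.91,0,0.1,0.8],[-0.25,0.91,0,0.1,0.8],[-0.25,0.91,0,0.1,0.8],[-0.24,0.91,0,0.1,0.8]]

```text
time_s: 12.17
tool_pos: [0.4355, -0.2325, 0.1188]
orientation: [0.991, 0.132, -0.001, -0.001]
wrist_force: [0.7, 0.4, -4.3]
opening: 0.0284
gripper_force: 60.9
```

Call:
jog_arm:
  deltas:
    - [[0,0,0.4,0,0.8],[0,0,0.6,0,0.8],[0,0,0.5,0,0.8],[0,0,0,0,0.8],[0,0,0,0,0.8]]

```text
time_s: 12.58
tool_pos: [0.4351, -0.2299, 0.0584]
orientation: [0.991, 0.132, -0.002, -0.002]
wrist_force: [-0.1, -0.3, -4.3]
opening: 0.0288
gripper_force: 61.1
```

```bash
python3 - <<'E'
from h import *
a=env.camera("side")
cv2.imwrite("pics/chk6.png",cv2.resize(a[210:310,160:280],None,fx=6,fy=6)[...,::-1])
plan((.4378,-.2312,.03,15.2,.8))
E
```

```text
at [ 0.4364 -0.2309  0.0601] 15.2 t 12.63
[[0.03,0.02,0.75,0.0,0.8]]
end [ 0.4378 -0.2314  0.0301] 15.21
```

View pics/chk6.png

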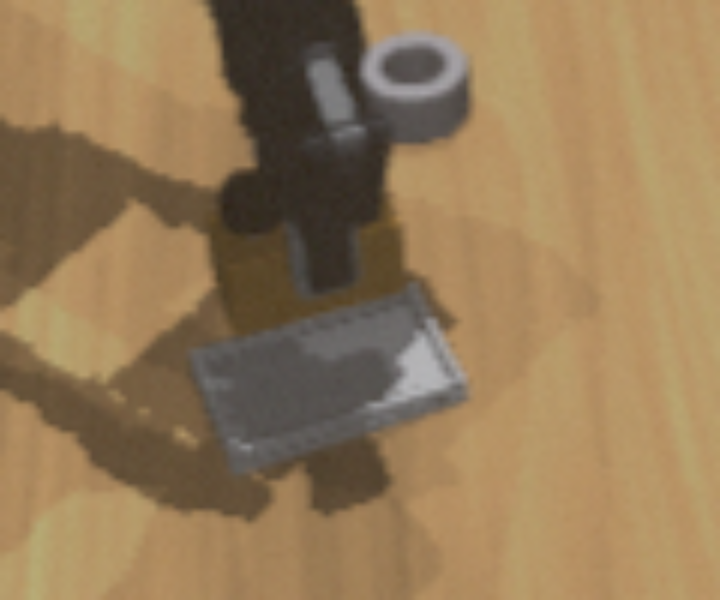

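Block held above the tray, aligned: block front face (235–405, 290), tray centre (330,385) in the crop. Lowering.

Call:
jog_arm:
  deltas:
    - [[0.03,0.02,0.45,0,0.8],[0,0,0.35,0,0.8],[0,0,0.1,0,0.8],[0,0,0,0,0.8],[0,0,0,0,0.8]]

```text
time_s: 13.05
tool_pos: [0.4389, -0.2323, 0.0257]
orientation: [0.991, 0.132, 0.001, 0.001]
wrist_force: [-0.6, 0.5, -5.2]
opening: 0.0288
gripper_force: 61.1
```

Call:
jog_arm:
  deltas:
    - [[0,0,0.15,0,0.8],[0,0,0,0,0.8],[0,0,0,0,0.8]]

```text
time_s: 13.3
tool_pos: [0.4383, -0.2319, 0.0187]
orientation: [0.991, 0.132, 0.0, 0.0]
wrist_force: [0.2, 0.0, -4.0]
opening: 0.0289
gripper_force: 61.1
```

```bash
python3 - <<'E'
from h import *
print(pose()[:2])
b=R.from_quat
P,phi,_=pose(); a=np.radians(phi)
im=env.camera("side")
cv2.imwrite("pics/chk7.png",cv2.resize(im[220:300,170:270],None,fx=6,fy=6)[...,::-1])
E
```

```text
(array([ 0.43825146, -0.23190896,  0.0187499 ]), np.float64(15.202564058143517))
```

View pics/chk7.png

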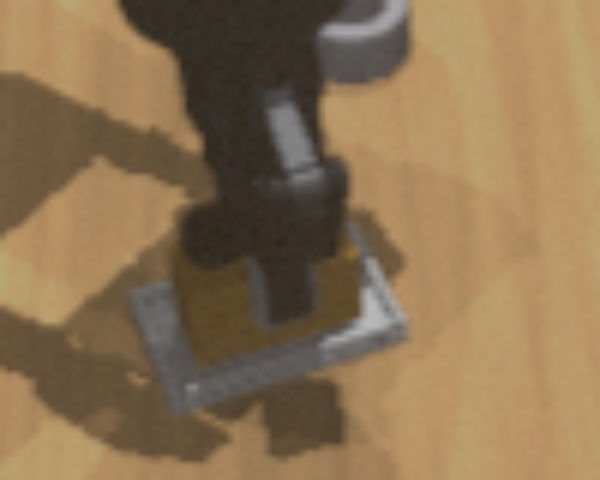

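The block is inside the walls with a margin all round (block front lower edge (195–360, 350–315), tray front wall below it). A touch further, then release.

Call:
jog_arm:
  deltas:
    - [[0,0,0.04,0,0.8],[0,0,0,0,0.8],[0,0,0,0,0.8]]

```text
time_s: 13.6
tool_pos: [0.4385, -0.2321, 0.0186]
orientation: [0.991, 0.132, -0.0, -0.0]
wrist_force: [-5.3, 3.9, 8.4]
opening: 0.0289
gripper_force: 63.0
```

Call:
jog_arm:
  deltas:
    - [[0,0,0.03,0,0.8],[0,0,0,0,0.8],[0,0,0,0,0.8]]

```text
time_s: 13.85
tool_pos: [0.4385, -0.2321, 0.0185]
orientation: [0.991, 0.133, -0.0, -0.0]
wrist_force: [-9.1, 6.9, 21.6]
opening: 0.029
gripper_force: 64.4
```

Call:
jog_arm:
  deltas:
    - [[0,0,-0.07,0,0.8],[0,0,0,0,0.55],[0,0,0,0,0.5],[0,0,0,0,0.4],[0,0,0,0,0.2]]

```text
time_s: 14.27
tool_pos: [0.4384, -0.2321, 0.0186]
orientation: [0.991, 0.132, 0.0, 0.0]
wrist_force: [0.6, -0.2, -1.1]
opening: 0.0619
gripper_force: 0.0
```

Call:
jog_arm:
  deltas:
    - [[0,0,-0.2,0,0],[0,0,-0.6,0,0],[0,0,-0.8,0,0],[0,0,-0.8,0,0],[0,0,0,0,0]]

```text
time_s: 14.68
tool_pos: [0.4419, -0.235, 0.1217]
orientation: [0.991, 0.132, 0.004, 0.005]
wrist_force: [1.2, -1.2, 0.8]
opening: 0.0854
gripper_force: 0.0
```

Call:
jog_arm:
  deltas:
    - [[0,0,0,0,0]]

```text
time_s: 14.77
tool_pos: [0.4397, -0.2332, 0.1172]
orientation: [0.991, 0.132, 0.002, 0.002]
wrist_force: [-0.1, 0.6, -0.5]
opening: 0.0855
gripper_force: 0.0
```

```bash
python3 - <<'E'
from h import *
plan((.640,.2222,.11,15.2,0))
E
```

```text
at [ 0.4397 -0.2332  0.1172] 15.2 t 14.77
[[0.56,-0.69,0.01,0.0,0],[0.56,-0.69,0.01,0.0,0],[0.56,-0.69,0.01,0.0,0],[0.56,-0.69,0.01,0.0,0],[0.56,-0.69,0.01,0.0,0]]
[[0.56,-0.69,0.01,0.0,0],[0.56,-0.69,0.02,0.0,0],[0.56,-0.69,0.01,0.0,0],[0.56,-0.69,0.02,0.0,0],[0.56,-0.69,0.01,0.0,0]]
[[0.55,-0.69,0.02,0.0,0],[0.56,-0.69,0.01,0.0,0],[0.55,-0.7,0.02,0.0,0],[0.56,-0.69,0.01,0.0,0]]
end [0.6401 0.2221 0.11  ] 15.2
```

Call:
jog_arm:
  deltas:
    - [[0.56,-0.69,0.01,0,0],[0.56,-0.69,0.01,0,0],[0.56,-0.69,0.01,0,0],[0.56,-0.69,0.01,0,0],[0.56,-0.69,0.01,0,0]]

```text
time_s: 15.18
tool_pos: [0.5094, -0.0673, 0.111]
orientation: [0.991, 0.132, -0.001, -0.001]
wrist_force: [0.0, -0.5, 0.4]
opening: 0.0853
gripper_force: 0.0
```

Call:
jog_arm:
  deltas:
    - [[0.56,-0.69,0.01,0,0],[0.56,-0.69,0.02,0,0],[0.56,-0.69,0.01,0,0],[0.56,-0.69,0.02,0,0],[0.56,-0.69,0.01,0,0]]

```text
time_s: 15.6
tool_pos: [0.5811, 0.0951, 0.1078]
orientation: [0.991, 0.132, -0.002, -0.0]
wrist_force: [1.4, -0.1, 0.1]
opening: 0.0854
gripper_force: 0.0
```

Call:
jog_arm:
  deltas:
    - [[0.56,-0.69,0.02,0,0],[0.56,-0.69,0.01,0,0],[0.55,-0.69,0.02,0,0],[0.56,-0.69,0.01,0,0],[0,0,0,0,0]]

```text
time_s: 16.02
tool_pos: [0.6389, 0.2286, 0.1049]
orientation: [0.991, 0.134, -0.001, -0.001]
wrist_force: [0.9, -0.7, -0.7]
opening: 0.0857
gripper_force: 0.0
```

Call:
jog_arm:
  deltas:
    - [[0,0,0,0,0],[0,0,0,0,0]]

```text
time_s: 16.18
tool_pos: [0.638, 0.2227, 0.1056]
orientation: [0.991, 0.132, -0.002, 0.0]
wrist_force: [0.6, -0.1, -0.2]
opening: 0.0855
gripper_force: 0.0
```

```bash
python3 - <<'E'
from h import *
plan((.640,.2222,.005,15.2,0))
a=env.camera("side")
z=np.hstack([cv2.resize(a[100:200,230:330],None,fx=4,fy=4),cv2.resize(a[220:320,160:260],None,fx=4,fy=4)])
cv2.imwrite("pics/chk8.png",z[...,::-1])
E
```

```text
at [0.638  0.2227 0.1056] 15.2 t 16.18
[[0.01,0.01,0.84,0.0,0],[0.02,0.01,0.84,0.0,0],[0.01,0.01,0.83,0.0,0]]
end [0.6399 0.222  0.0052] 15.22
```

View pics/chk8.png

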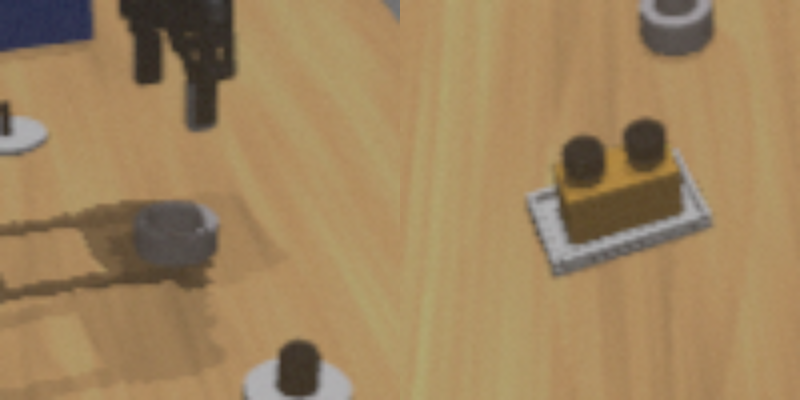

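The block stands flat in the tray (right crop, (620,195), a gap on every side); the gripper is over the big collar (left crop, collar at (176,232)).

Call:
jog_arm:
  deltas:
    - [[0.01,0.01,0.8,0,0],[0.02,0.01,0.8,0,0],[0.01,0.01,0.7,0,0],[0,0,0.2,0,0],[0,0,0,0,0]]

```text
time_s: 16.65
tool_pos: [0.638, 0.2208, 0.004]
orientation: [0.991, 0.131, -0.004, 0.0]
wrist_force: [-0.2, -0.2, -0.6]
opening: 0.0853
gripper_force: 0.0
```

Call:
jog_arm:
  deltas:
    - [[0,0,0,0,0.4],[0,0,0,0,0.4],[0,0,0,0,0.4],[0,0,0,0,0.4],[0,0,0,0,0.4]]

```text
time_s: 17.07
tool_pos: [0.6434, 0.2226, 0.0109]
orientation: [0.991, 0.132, 0.003, 0.0]
wrist_force: [-1.7, -0.8, 7.2]
opening: 0.0624
gripper_force: 67.4
```

Call:
jog_arm:
  deltas:
    - [[0,0,-0.2,0,0.4],[0,0,-0.4,0,0.4],[0,0,-0.4,0,0.4],[0,0,0,0,0.4],[0,0,0,0,0.4]]

```text
time_s: 17.48
tool_pos: [0.6423, 0.2227, 0.0495]
orientation: [0.991, 0.132, 0.002, -0.0]
wrist_force: [0.7, -0.3, -3.6]
opening: 0.0623
gripper_force: 67.2
```

```bash
python3 - <<'E'
from h import *
plan((.640,.2222,.11,15.2,.4),(.6865,.0108,.11,15.2,.4),(.6865,.0108,.07,15.2,.4))
a=env.camera("side")
cv2.imwrite("pics/chk9.png",cv2.resize(a[100:200,210:330],None,fx=5,fy=5)[...,::-1])
E
```

```text
at [0.6423 0.2227 0.0495] 15.2 t 17.48
[[-0.03,-0.0,-0.76,0.0,0.4],[-0.03,-0.0,-0.75,0.0,0.4],[-0.04,0.9,-0.0,0.0,0.4],[-0.04,0.9,-0.0,0.0,0.4],[-0.05,0.9,-0.0,0.0,0.4]]
[[-0.04,0.9,-0.0,0.0,0.4],[-0.05,0.9,-0.0,0.0,0.4],[-0.04,0.9,-0.0,0.0,0.4],[-0.0,0.0,0.5,0.0,0.4],[-0.0,0.0,0.5,0.0,0.4]]
end [0.6866 0.0109 0.0699] 15.2
```

View pics/chk9.png

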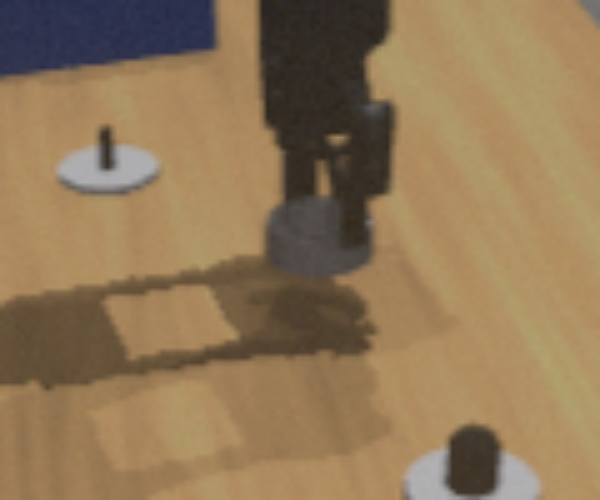

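The collar hangs level in the grip (crop: outline x 266–372, top-face centre near (319,222)).

```bash
python3 - <<'E'
from h import *
p,f,_=pose(); print(p,plane("side",(273.6,144.4),.0626))
# posts: dark blob mid-height in side, top-disc
print(plane("side",(304.1,192.1),.021),plane("top",(251.3,153.6),.035),plane("side",(303.9,197.2),.005))
E
```

```text
[0.64107972 0.22246417 0.04780889] [0.63819349 0.21379506 0.0626    ]
[0.68358991 0.00631994 0.021     ] [0.6824952 0.0108666 0.035    ] [0.68367589 0.00591605 0.005     ]
```

Call:
jog_arm:
  deltas:
    - [[-0.03,0,-0.76,0,0.4],[-0.03,0,-0.75,0,0.4],[-0.04,0.9,0,0,0.4],[-0.04,0.9,0,0,0.4],[-0.05,0.9,0,0,0.4]]

```text
time_s: 17.95
tool_pos: [0.6615, 0.1156, 0.1072]
orientation: [0.991, 0.133, -0.0, 0.0]
wrist_force: [0.0, 0.4, -5.0]
opening: 0.0628
gripper_force: 68.6
```

Call:
jog_arm:
  deltas:
    - [[-0.04,0.9,0,0,0.4],[-0.05,0.9,0,0,0.4],[-0.04,0.9,0,0,0.4],[0,0,0.5,0,0.4],[0,0,0.5,0,0.4]]

```text
time_s: 18.37
tool_pos: [0.6863, 0.0076, 0.0678]
orientation: [0.991, 0.13, 0.001, 0.0]
wrist_force: [-0.4, 0.9, -5.5]
opening: 0.0622
gripper_force: 68.6
```

Call:
jog_arm:
  deltas:
    - [[0,0,0,0,0.4],[0,0,0,0,0.4],[0,0,0,0,0.4]]

```text
time_s: 18.62
tool_pos: [0.6852, 0.0111, 0.0679]
orientation: [0.991, 0.133, -0.0, -0.0]
wrist_force: [0.4, -0.2, -2.2]
opening: 0.0626
gripper_force: 68.6
```

```bash
python3 - <<'E'
from h import *
print(pose()[:2])
a=env.camera("side")
cv2.imwrite("pics/chk10.png",cv2.resize(a[130:230,250:350],None,fx=6,fy=6)[...,::-1])
E
```

```text
(array([0.68516702, 0.01106115, 0.06785585]), np.float64(15.234555308316851))
```

View pics/chk10.png

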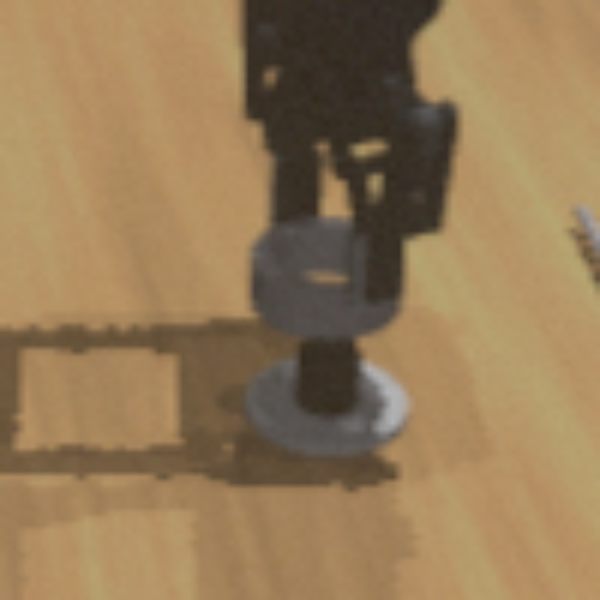

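```bash
python3 - <<'E'
from h import *
for n,(x,y) in dict(a=(.6865,.0108),b=(.6836,.0108),c=(.685,.011)).items():
    print(n,[proj("side",[x,y,z]).round(1).tolist() for z in (.005,.035,.069)])
q=plane("side",(304.67,186.2),.057); print('collar centre y',q[1]+.033,'x',q[0]); q=plane("side",(304.67,205.8),.002); print('disc',q[1]+.036,q[0])
E
```

```text
a [[304.5, 196.1], [305.0, 186.6], [305.6, 175.5]]
b [[303.4, 196.2], [303.9, 186.7], [304.5, 175.6]]
c [[303.9, 196.1], [304.4, 186.6], [305.0, 175.5]]
collar centre y 0.012746571663423273 x 0.6769827093692942
disc 0.007466820414682905 0.6775093106624351
```

The collar's outline (252–404) is centred on the disc (246–410) and post (298–360) in the crop; a small nudge, then lower it.

Call:
jog_arm:
  deltas:
    - [[0.03,0.05,0,0,0.4],[0,0,0.3,0,0.4],[0,0,0.3,0,0.4],[0,0,0.2,0,0.4],[0,0,0,0,0.4]]

```text
time_s: 19.08
tool_pos: [0.6842, 0.0095, 0.0317]
orientation: [0.991, 0.132, -0.003, -0.001]
wrist_force: [-0.2, 0.6, -3.7]
opening: 0.0626
gripper_force: 68.6
```

Call:
jog_arm:
  deltas:
    - [[0,0,0.2,0,0.4],[0,0,0.1,0,0.4],[0,0,0,0,0.4],[0,0,0,0,0.4]]

```text
time_s: 19.42
tool_pos: [0.6868, 0.009, 0.0234]
orientation: [0.991, 0.132, -0.0, -0.0]
wrist_force: [0.0, 0.3, -3.4]
opening: 0.0622
gripper_force: 68.6
```

```bash
python3 - <<'E'
from h import *
print(pose()[:2])
a=env.camera("side")
cv2.imwrite("pics/chk11.png",cv2.resize(a[130:230,250:350],None,fx=6,fy=6)[...,::-1])
E
```

```text
(array([0.68678582, 0.00903523, 0.02341944]), np.float64(15.199789167073238))
```

View pics/chk11.png

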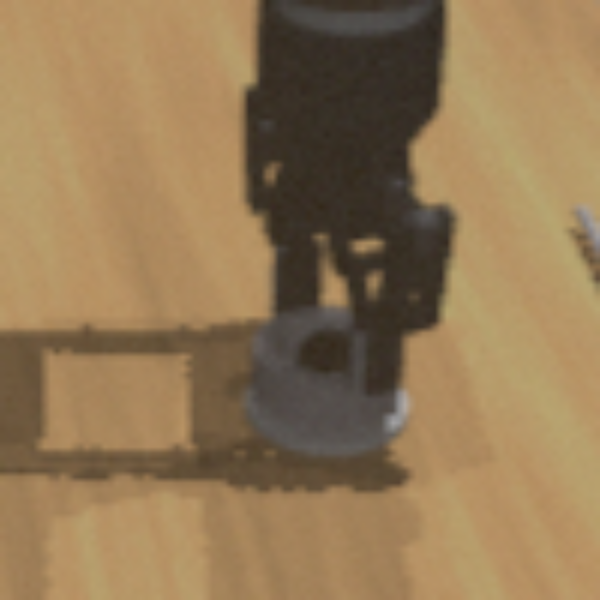

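The post top shows inside the bore at (325,352): the collar is threaded. Lower to the disc.

Call:
jog_arm:
  deltas:
    - [[0,0,0.12,0,0.4],[0,0,0,0,0.4],[0,0,0,0,0.4]]

```text
time_s: 19.72
tool_pos: [0.6867, 0.009, 0.0187]
orientation: [0.991, 0.132, -0.0, -0.0]
wrist_force: [0.4, 0.3, -3.5]
opening: 0.0624
gripper_force: 68.6
```

Call:
jog_arm:
  deltas:
    - [[0,0,0.06,0,0.4],[0,0,0,0,0.4],[0,0,0,0,0.4]]

```text
time_s: 19.97
tool_pos: [0.6868, 0.009, 0.0163]
orientation: [0.991, 0.132, -0.0, -0.0]
wrist_force: [0.4, -0.7, -2.9]
opening: 0.0624
gripper_force: 68.6
```

Call:
jog_arm:
  deltas:
    - [[0,0,0.04,0,0.4],[0,0,0,0,0.4],[0,0,0,0,0.4]]

```text
time_s: 20.22
tool_pos: [0.6872, 0.009, 0.016]
orientation: [0.991, 0.132, 0.0, 0.0]
wrist_force: [-3.6, -0.4, 5.6]
opening: 0.0625
gripper_force: 69.4
```

Call:
jog_arm:
  deltas:
    - [[0,0,0,0,0.25],[0,0,0,0,0.2],[0,0,0,0,0.1],[0,0,0,0,0],[0,0,0,0,0]]

```text
time_s: 20.63
tool_pos: [0.6872, 0.0089, 0.015]
orientation: [0.991, 0.132, 0.0, 0.0]
wrist_force: [0.9, -0.1, -0.7]
opening: 0.0855
gripper_force: 0.0
```

Call:
jog_arm:
  deltas:
    - [[0,0,-0.2,0,0],[0,0,-0.6,0,0],[0,0,-0.8,0,0],[0,0,-0.8,0,0],[0,0,0,0,0]]

```text
time_s: 21.05
tool_pos: [0.692, 0.0083, 0.1204]
orientation: [0.991, 0.132, 0.007, 0.002]
wrist_force: [0.8, -0.9, 2.0]
opening: 0.0854
gripper_force: 0.0
```

Call:
jog_arm:
  deltas:
    - [[0,0,0,0,0]]

```text
time_s: 21.13
tool_pos: [0.6893, 0.0086, 0.115]
orientation: [0.991, 0.132, 0.003, 0.001]
wrist_force: [0.5, -0.9, 0.2]
opening: 0.0852
gripper_force: 0.0
```

```bash
python3 - <<'E'
from h import *
plan((.4782,-.0855,.11,15.2,0),(.4782,-.0855,.006,15.2,0))
E
```

```text
at [0.6893 0.0086 0.115 ] 15.2 t 21.13
[[-0.82,0.13,0.02,0.0,0],[-0.81,0.13,0.02,0.0,0],[-0.82,0.13,0.02,0.0,0],[-0.81,0.12,0.02,0.0,0],[-0.82,0.13,0.01,0.0,0]]
[[-0.81,0.12,0.02,0.0,0],[-0.82,0.13,0.01,0.0,0],[0.0,-0.0,0.87,0.0,0],[0.0,-0.0,0.87,0.0,0],[0.0,-0.0,0.86,0.0,0]]
end [ 0.4782 -0.0856  0.0062] 15.2
```

Call:
jog_arm:
  deltas:
    - [[-0.82,0.13,0.02,0,0],[-0.81,0.13,0.02,0,0],[-0.82,0.13,0.02,0,0],[-0.81,0.12,0.02,0,0],[-0.82,0.13,0.01,0,0]]

```text
time_s: 21.55
tool_pos: [0.5335, -0.0584, 0.1057]
orientation: [0.991, 0.132, -0.001, -0.001]
wrist_force: [0.7, -0.4, 0.4]
opening: 0.0856
gripper_force: 0.0
```

Call:
jog_arm:
  deltas:
    - [[-0.81,0.12,0.02,0,0],[-0.82,0.13,0.01,0,0],[0,0,0.5,0,0],[0,0,0,0,0],[0,0,0,0,0]]

```text
time_s: 21.97
tool_pos: [0.4745, -0.0846, 0.0848]
orientation: [0.991, 0.132, -0.002, -0.001]
wrist_force: [-0.1, -0.6, 0.6]
opening: 0.0853
gripper_force: 0.0
```

Call:
jog_arm:
  deltas:
    - [[0,0,0,0,0]]

```text
time_s: 22.05
tool_pos: [0.4763, -0.085, 0.0861]
orientation: [0.991, 0.133, -0.0, -0.0]
wrist_force: [0.9, -0.0, -0.0]
opening: 0.0853
gripper_force: 0.0
```

```bash
python3 - <<'E'
from h import *
plan((.4782,-.0855,.009,15.2,0))
a=env.camera("side")
s=cv2.cvtColor(a[170:215,280:330],cv2.COLOR_RGB2HSV)
cv2.imwrite("pics/chk12.png",np.hstack([cv2.resize(a[160:250,180:270],(400,400)),cv2.resize(a[160:220,275:335],(400,400))])[...,::-1])
E
```

```text
at [ 0.4763 -0.085   0.0861] 15.2 t 22.05
[[0.01,0.01,0.64,0.0,0],[0.02,0.01,0.64,0.0,0],[0.01,0.0,0.65,0.01,0]]
end [ 0.478  -0.0854  0.0089] 15.18
```

View pics/chk12.png

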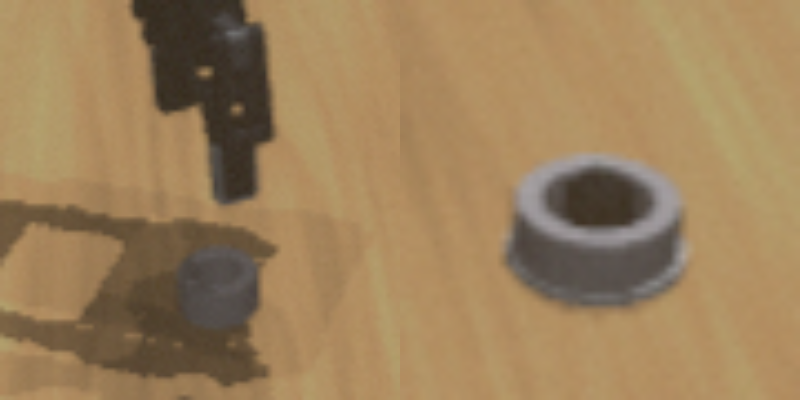

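The big collar sits down on its disc, level (right crop, (597,230)); the gripper is above the small one (left crop, (217,285)).

Call:
jog_arm:
  deltas:
    - [[0.01,0.01,0.64,0,0],[0.02,0.01,0.64,0,0],[0.01,0,0.5,0,0],[0,0,0.15,0,0],[0,0,0,0,0]]

```text
time_s: 22.52
tool_pos: [0.4769, -0.0848, 0.0077]
orientation: [0.991, 0.133, -0.001, -0.001]
wrist_force: [-0.6, -0.0, 0.1]
opening: 0.0856
gripper_force: 0.0
```

Call:
jog_arm:
  deltas:
    - [[0,0,0,0,0.65],[0,0,0,0,0.65],[0,0,0,0,0.65],[0,0,0,0,0.65],[0,0,0,0,0.65]]

```text
time_s: 22.93
tool_pos: [0.4789, -0.086, 0.0109]
orientation: [0.991, 0.132, 0.001, 0.001]
wrist_force: [-2.2, 1.3, 9.5]
opening: 0.0418
gripper_force: 59.3
```

Call:
jog_arm:
  deltas:
    - [[0,0,0,0,0.65],[0,0,0,0,0.65]]

```text
time_s: 23.1
tool_pos: [0.4788, -0.086, 0.0109]
orientation: [0.991, 0.132, 0.001, 0.001]
wrist_force: [-2.4, 0.7, 8.9]
opening: 0.0418
gripper_force: 59.4
```

Call:
jog_arm:
  deltas:
    - [[0,0,-0.2,0,0.65],[0,0,-0.4,0,0.65],[0,0,-0.4,0,0.65],[0,0,0,0,0.65],[0,0,0,0,0.65]]

```text
time_s: 23.52
tool_pos: [0.4785, -0.086, 0.0499]
orientation: [0.991, 0.132, 0.001, 0.001]
wrist_force: [-0.6, -0.5, -2.5]
opening: 0.0414
gripper_force: 61.1
```

```bash
python3 - <<'E'
from h import *
plan((.4782,-.0855,.12,15.2,.65),(.526,.4445,.12,15.2,.65))
a=env.camera("side"); s=cv2.cvtColor(cv2.GaussianBlur(a,(3,3),0),cv2.COLOR_RGB2HSV)
cv2.imwrite("pics/held.png",a[...,::-1])
for z in (.02,.06): print(proj("side",[.4782,-.0855,z]))
E
```

```text
at [ 0.4785 -0.086   0.0499] 15.2 t 23.52
[[-0.0,-0.01,-0.88,0.0,0.65],[-0.0,-0.0,-0.87,0.0,0.65],[0.31,-0.83,-0.0,0.0,0.65],[0.31,-0.83,-0.0,0.0,0.65],[0.31,-0.83,-0.0,0.0,0.65]]
[[0.31,-0.83,-0.0,0.0,0.65],[0.31,-0.83,-0.0,0.0,0.65],[0.31,-0.83,-0.0,0.0,0.65],[0.31,-0.83,-0.0,0.0,0.65],[0.31,-0.83,-0.0,0.0,0.65]]
[[0.31,-0.83,-0.0,0.0,0.65],[0.31,-0.83,-0.0,0.0,0.65],[0.3,-0.84,-0.0,0.0,0.65],[0.31,-0.83,-0.0,0.0,0.65],[0.3,-0.84,-0.0,0.0,0.65]]
[[0.31,-0.83,-0.0,0.0,0.65],[0.3,-0.84,-0.0,0.0,0.65]]
end [0.5258 0.4446 0.1199] 15.2
[228.92616261 221.53809691]
[227.84785021 207.93477976]
```

Call:
jog_arm:
  deltas:
    - [[0,0,-0.88,0,0.65],[0,0,-0.87,0,0.65],[0.31,-0.83,0,0,0.65],[0.31,-0.83,0,0,0.65],[0.31,-0.83,0,0,0.65]]

```text
time_s: 23.98
tool_pos: [0.4871, 0.0212, 0.1185]
orientation: [0.991, 0.131, -0.0, -0.0]
wrist_force: [0.6, 0.6, -2.3]
opening: 0.0414
gripper_force: 61.9
```

Call:
jog_arm:
  deltas:
    - [[0.31,-0.83,0,0,0.65],[0.31,-0.83,0,0,0.65],[0.31,-0.83,0,0,0.65],[0.31,-0.83,0,0,0.65],[0.31,-0.83,0,0,0.65]]

```text
time_s: 24.4
tool_pos: [0.5025, 0.1983, 0.1173]
orientation: [0.991, 0.132, -0.001, 0.0]
wrist_force: [1.6, -1.1, -1.4]
opening: 0.0417
gripper_force: 61.9
```

Call:
jog_arm:
  deltas:
    - [[0.31,-0.83,0,0,0.65],[0.31,-0.83,0,0,0.65],[0.3,-0.84,0,0,0.65],[0.31,-0.83,0,0,0.65],[0.3,-0.84,0,0,0.65]]

```text
time_s: 24.82
tool_pos: [0.5179, 0.3751, 0.1169]
orientation: [0.991, 0.132, -0.001, 0.001]
wrist_force: [0.3, -0.6, -0.9]
opening: 0.0413
gripper_force: 61.9
```

Call:
jog_arm:
  deltas:
    - [[0.31,-0.83,0,0,0.65],[0.3,-0.83,0,0,0.65],[0,0,0.6,0,0.65],[0,0,0.6,0,0.65],[0,0,0,0,0.65]]

```text
time_s: 25.23
tool_pos: [0.5204, 0.4422, 0.0628]
orientation: [0.991, 0.133, -0.006, 0.003]
wrist_force: [-2.0, -0.6, -3.8]
opening: 0.0413
gripper_force: 61.9
```

Call:
jog_arm:
  deltas:
    - [[0,0,0,0,0.65],[0,0,0,0,0.65]]

```text
time_s: 25.4
tool_pos: [0.5253, 0.4439, 0.0711]
orientation: [0.991, 0.132, -0.0, 0.0]
wrist_force: [0.6, 0.2, -1.6]
opening: 0.0415
gripper_force: 62.0
```

```bash
python3 - <<'E'
from h import *
p,f,_=pose(); print(p,f)
a=env.camera("side")
cv2.imwrite("pics/chk13.png",cv2.resize(a[80:150,195:265],(600,600),interpolation=cv2.INTER_CUBIC)[...,::-1])
s=cv2.cvtColor(cv2.GaussianBlur(a,(3,3),0),cv2.COLOR_RGB2HSV)
m=((s[...,1]<75)&(s[...,2]>60)).astype(np.uint8)
k,lab,st,ce=cv2.connectedComponentsWithStats(m)
for i in range(1,k):
    if st[i][4]>20 and 200<ce[i][0]<260 and 80<ce[i][1]<150: print(st[i],ce[i].round(1))
for z in (.005,.035,.06,.08): print(z,proj("side",[.526,.444,z]).round(1),proj("side",[p[0],p[1],z]).round(1))
E
```

```text
[0.52528688 0.44391118 0.07106738] 15.175323180020154
[221 129  21  10 169] [231.  133.6]
0.005 [231.4 132.9] [231.2 132.9]
0.035 [230.9 125.1] [230.7 125.1]
0.06 [230.4 118.4] [230.2 118.4]
0.08 [230.1 113. ] [229.9 113. ]
```

View pics/chk13.png

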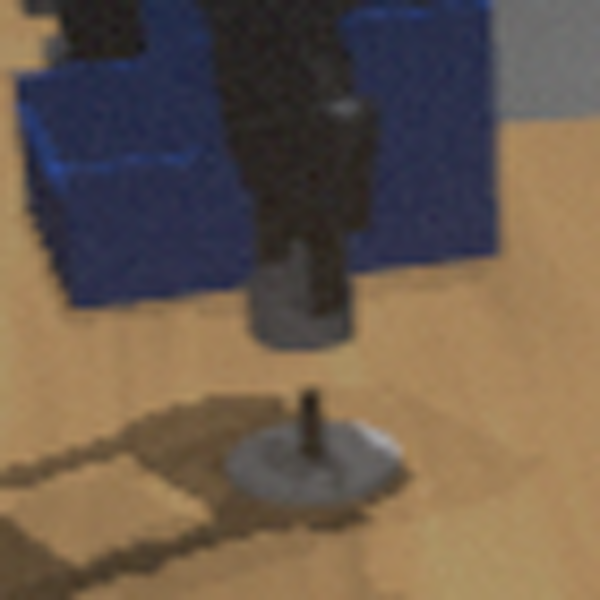

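The small collar is above the thin post (crop: collar x 250–354, lower edge 348; post at (311,425); disc (316,462)).

```bash
python3 - <<'E'
from h import *
print(plane("side",(229.8,120.1),.060)+[0,.022,0], plane("side",(231.2,138.4),.003)+[0,.036,0], plane("side",(231.2,132.9),.005), 'post top',plane("side",(230.8,125.2),.035))
plan((.5265,.4435,.04,15.2,.65))
E
```

```text
[0.52268201 0.4515155  0.06      ] [0.52202835 0.43956028 0.003     ] [0.52542405 0.44422144 0.005     ] post top [0.52570606 0.44299503 0.035     ]
at [0.5261 0.4442 0.0723] 15.2 t 25.45
[[0.01,0.02,0.81,-0.01,0.65]]
end [0.5266 0.4436 0.0399] 15.21
```

Call:
jog_arm:
  deltas:
    - [[0.01,0.02,0.3,0,0.65],[0,0,0.2,0,0.65],[0,0,0,0,0.65],[0,0,0,0,0.65]]

```text
time_s: 25.78
tool_pos: [0.5251, 0.4429, 0.0498]
orientation: [0.991, 0.132, -0.001, 0.0]
wrist_force: [0.2, -0.3, -2.3]
opening: 0.0416
gripper_force: 62.0
```

Call:
jog_arm:
  deltas:
    - [[0,0,0.15,0,0.65],[0,0,0.15,0,0.65],[0,0,0,0,0.65],[0,0,0,0,0.65]]

```text
time_s: 26.12
tool_pos: [0.5253, 0.4433, 0.0381]
orientation: [0.991, 0.132, -0.001, 0.0]
wrist_force: [-0.2, 0.2, -1.7]
opening: 0.0414
gripper_force: 62.0
```

Call:
jog_arm:
  deltas:
    - [[0,0,0.15,0,0.65],[0,0,0.15,0,0.65],[0,0,0,0,0.65],[0,0,0,0,0.65]]

```text
time_s: 26.45
tool_pos: [0.5252, 0.4432, 0.026]
orientation: [0.991, 0.132, -0.001, 0.0]
wrist_force: [0.0, -0.1, -1.6]
opening: 0.0417
gripper_force: 62.0
```

Call:
jog_arm:
  deltas:
    - [[0,0,0.2,0,0.65],[0,0,0,0,0.65],[0,0,0,0,0.65]]

```text
time_s: 26.7
tool_pos: [0.5252, 0.4432, 0.0181]
orientation: [0.991, 0.132, -0.001, 0.0]
wrist_force: [-0.5, 1.0, -2.2]
opening: 0.0414
gripper_force: 62.0
```

Call:
jog_arm:
  deltas:
    - [[0,0,0.06,0,0.65],[0,0,0,0,0.65],[0,0,0,0,0.65]]

```text
time_s: 26.95
tool_pos: [0.5257, 0.4435, 0.0165]
orientation: [0.991, 0.132, -0.0, 0.0]
wrist_force: [-0.3, 0.6, -2.0]
opening: 0.0417
gripper_force: 62.0
```

Call:
jog_arm:
  deltas:
    - [[0,0,0.04,0,0.65],[0,0,0,0,0.65],[0,0,0,0,0.65]]

```text
time_s: 27.2
tool_pos: [0.5261, 0.4437, 0.016]
orientation: [0.991, 0.132, 0.0, -0.0]
wrist_force: [-2.4, -1.7, 4.9]
opening: 0.0415
gripper_force: 62.6
```

Call:
jog_arm:
  deltas:
    - [[0,0,0,0,0.45],[0,0,0,0,0.4],[0,0,0,0,0.3],[0,0,0,0,0.2],[0,0,0,0,0.1]]

```text
time_s: 27.62
tool_pos: [0.5258, 0.4435, 0.0148]
orientation: [0.991, 0.132, 0.0, -0.0]
wrist_force: [-0.9, 0.2, -0.6]
opening: 0.0765
gripper_force: 0.0
```

Call:
jog_arm:
  deltas:
    - [[0,0,-0.2,0,0],[0,0,-0.6,0,0],[0,0,-0.8,0,0],[0,0,-0.9,0,0],[0,0,-0.9,0,0]]

```text
time_s: 28.03
tool_pos: [0.5253, 0.4433, 0.1525]
orientation: [0.991, 0.132, -0.0, 0.0]
wrist_force: [0.2, 0.1, -0.6]
opening: 0.0855
gripper_force: 0.0
```

Call:
jog_arm:
  deltas:
    - [[0,0,-0.9,0,0],[0,0,-0.5,0,0],[0,0,0,0,0],[0,0,0,0,0]]

```text
time_s: 28.37
tool_pos: [0.5267, 0.4441, 0.2095]
orientation: [0.991, 0.132, 0.002, -0.001]
wrist_force: [0.3, 0.2, -0.6]
opening: 0.0851
gripper_force: 0.0
```

```bash
python3 - <<'E'
from h import *
a=env.camera("side"); print(pose()[0])
z=cv2.resize(a[115:384,175:345],None,fx=2.2,fy=2.2); w=np.zeros((z.shape[0],400,3),np.uint8); w[:400]=cv2.resize(a[105:155,205:255],(400,400)); 
cv2.imwrite("pics/chk14.png",np.hstack([z,w])[...,::-1])
E
```

```text
[0.52563623 0.44344276 0.20694935]
```

View pics/chk14.png

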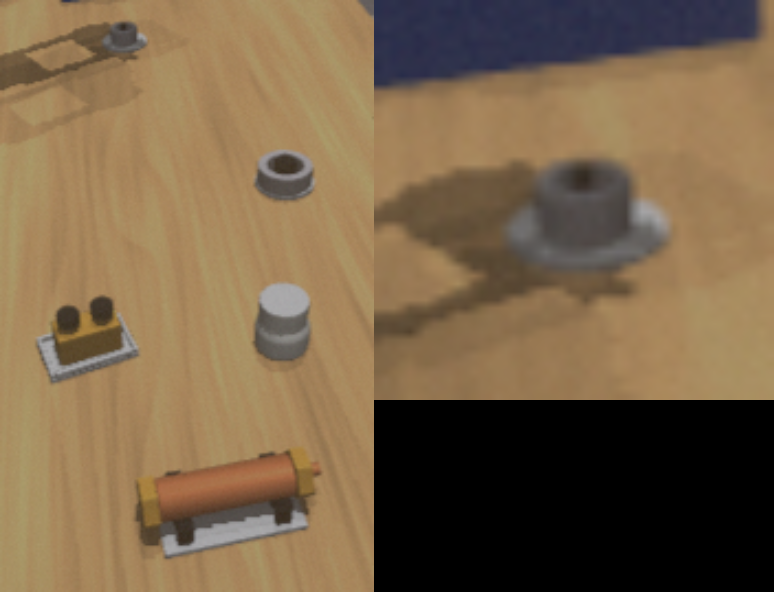

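The drier is in the cradle (228,490), the block is flat in the tray (87,335), the big collar is seated at (286,175), and the small collar is down on its disc with the post in its bore (584,215). The jar is where it stood (283,320).

```bash
python3 -c "
from rig import env
print(env.finish_job())"
```

```text
the job is handed in; nothing more can be done
None
```

The job is handed in: the last side view showed the drier in the V cradle, the valve block flat in the tray and both collars down on their posts, placed in the order asked at about 28 s of the 109 s limit, with the jar not touched; no verdict came back.

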